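# Set the saw's length stop: face the clamp screw to the bar's flat and tighten it

## Robot

A 6-joint arm with a two-finger parallel gripper is mounted at the origin on a cart in front of the work surface, level with it; the furniture and walls round the work are solid. World frame = base frame: x ahead of the robot, y to its left, z up, the work surface at z = 0. Lengths are in m, angles in rad, forces in N, time in s.
With the tool pointing down it reaches from about 0.425 to 0.95 m from the base axis. Payload 3.5 kg.
Tool frame: the origin (TCP) lies on the mounting face of the last link; the fingertips stand 173 mm ahead of it and the grasp point (between the pads) lies 155 mm ahead of it; z points along the fingers, x is the direction in which the jaws open and shut, and the axes are right-handed (so a half turn about z gives the same grasp; the last joint's range is limited). The gripper opens to 85 mm and grips with 20 to 120 N. Pads are 22 mm wide; open, the fingers measure 114 mm over their backs; the gripper's body (76 mm by 85 mm) begins 54 mm behind the grasp point. The pads swing forward as they close: fully open they stand 13 mm farther back than shut.
Start: joints at [-1.269, 0.286, 1.577, -0, 1.279, -0.15], TCP at [0.295, -0.607, 0.405] pointing down, gripper open.
Joint ranges: [-2.77, 2.77], [-0.9, 2.22], [0.21, 2.48], [-1.53, 4.67], [0.24, 2.81], [-2.84, 2.84]. Speed limits (rad/s): [2.79, 2.79, 3.14, 3.14, 3.14, 3.14].

## Interface

Orientations are given as a unit quaternion [x, y, z, w].
In Python, from plant import get_state, read_camera, sign_off gives the robot as it stands.
- The arm moves only by the shell command python3 -m jog 'ROWS' [FORCE]. ROWS is JSON, a list of rows, each an object of numbers: "grip": the closure, from 0 (fully open) to 1 (shut); "x", "y", "z": the shift along the tool's x, y, z in mm; "rx", "ry", "rz": the turn, a rotation vector about the tool's x, y, z in degrees. A call has 1 to 8 rows; each row shifts and turns the commanded pose from where the row before left it, along the tool's axes as they then stand; what a row does not reach is not made up. A row lasts 1/12 s, in which the tool goes at most 41.7 mm and 7.16 degrees, less where a joint would pass 70% of its speed; a pose out of reach is approached as far as the arm can. A call with a gripper value outside its range is refused whole. The fingers move at their own pace and stop on an object; FORCE is the grip in N (left out, the last holds). Time passes only in rows, so rows that do not move let the fingers close. It gives the time, the measured TCP pose, the force and the opening at its end, in the units of the state.
- get_state(): the state, without advancing time (a new reading comes with each control period).
- read_camera(name): name is "scene" or "top"; returns a dict with "frame" (480x640x3 uint8, red, green, blue), "intrinsics" (3x3 intrinsics, pixels), "R" (3x3) and "t" (3): a world point X has camera coordinates R X + t. Camera axes: x right, y down, z forward; pixel columns grow to the right and rows downward; lengths in m; the calibration is good to about 2 mm. A picture is of the moment at which its call begins. There is no depth.
- sign_off(): hands the job in, once; it reports no verdict.
The state is a dict: "time": time; "qpos": joint angles; "dq": joint speeds; "joint_efforts": joint torques, N m; "eef_pos": TCP position; "tcp_rot": TCP orientation; "contact_force": force on the tool from outside, world axes, zero at the start; "wrist_torque": the same for the moment, N m; "opening": opening from 0.0 (shut) to 1.0 (fully open).
Only numpy, scipy, OpenCV 4.12 (cv2) and the standard library are available. Lean on these libraries where they do the work, as an engineer would, in place of code of your own. Each camera call takes 0.05 s, during which the arm holds its last target.

## Task

Set the length stop that stands on the saw table: swing its stop arm down, which turns the sleeve on the bar, until the clamp screw on the sleeve faces the flat milled along the bar. Then turn the screw's T-handle clockwise until the screw is tight on the flat, so that the sleeve is locked, and let go.

Things in the scene. Friction and masses are not known exactly. Their poses are not given: they have to be found in the camera images.
- stop_base: The length stop's fixed grey foot, a 270 x 110 x 12 mm plate with a bracket at each end holding the bar. Origin: centre of its underside, on the table. x runs along the bar, z up. The bar's axis is parallel to x, 100 mm above the origin.
- stop_bar: Bright steel bar, 30 mm diameter, 310 mm long, gripped in both brackets so that it does not turn, with a flat milled along its whole length, 3 mm deep (12 mm from the axis) and 18 mm wide. Origin on the bar's axis at mid length; x along the bar, z is the way the flat faces: up, give or take 0.2 rad about the bar.
- flat (a point): A point on the bar's flat, 85 mm along +x from the middle of the bar. Its z axis is the direction the flat faces (square to it), its x axis runs along the bar.
- sleeve (a joint): Angle (rad) of the dark sleeve about the bar (the collar: 56 mm diameter, 106 mm long, held endways by two rings). 0: screw along the foot's +z, arm along its -y. Grows as the arm swings down. Starts at -1.35 to -0.95 (arm up, screw tipped to +y); turns from -1.6 to 0.6. Stiff (5 to 8 N at push_point), stays where left. Screw faces flat when equal to the flat's angle about the bar.
- push_point (a point): Point on the flat upper face of the dark stop arm, for pushing it down: 110 mm from the bar's axis, 33 mm towards the foot's -x from the sleeve's middle. The arm is 30 mm wide, 13 mm thick, 131 mm long from the bar's axis; at its end a finger hangs at right angles, 46 mm below the arm's middle. Moves with the sleeve: z out of the upper face, parallel to the screw; -y outwards along the arm.
- t_handle (a point): Middle of the clamp screw's T-handle, on the screw's axis, 72 mm from the bar's axis (68 when tight on the flat), 28 mm towards the foot's +x from the sleeve's middle. z: outwards along the screw; y: along the T-bar, a 10 mm rod with 17 mm thick ends, 116 mm over all. Hub at its middle: 25 mm diameter, 22 mm high. The boss below is 33 mm in diameter and ends 48 mm from the bar's axis.
- screw_point: The steel pad at the clamp screw's point, 9 mm diameter, hidden inside the sleeve; it moves in as the screw is turned and bears on the bar. Origin on the bar's axis when the screw is backed off (joint at 0); z points outwards along the screw.
- clamp_screw (a joint): Turn of the clamp screw (rad); grows as it is tightened, clockwise seen from the T-handle's outer end; steep thread, 12 mm in per turn. Starts between -0.7 and 0.2. Turns with 0.12 N m (3 to 4 N on the T-bar) until its pad bears: at about 2.0 on the flat, at 0.4 if wrongly on the round; then stiffens springily, and is tight at 8 to 12 N on the T-bar. Stays where left.

How it is judged:
By the outcome, as a careful person would: the job done as asked, in the order asked, and still so for the second after the job is handed in, with the robot touching nothing.
It also fails if it takes over 45 s, if anything falls off the work surface, if the arm or the gripper's body presses on something with over 40 N, if the wrist force passes 120 N, or if a joint passes its speed limit or range.

## Working session

There is one attempt and no reset: what is moved stays moved. The work goes in short steps, Python scripts to look and compute and a shell command to move; the robot and the scene stay as the last step left them, time stands still between calls to the robot, and variables do not carry over. Pictures are saved under pics/ and viewed, and the job is handed in when it is done.

```bash
ls; mkdir -p pics
python3 - <<'E'
from plant import get_state, read_camera
import cv2,json
print(get_state())
for n in("scene","top"):
    c=read_camera(n); cv2.imwrite(f"pics/{n}0.png",c["frame"][:,:,::-1]); print(n,c["intrinsics"],c["R"],c["t"])
E
```

```text
pics
{'time': 0.0, 'qpos': array([-1.26896945e+00,  2.87226226e-01,  1.57816130e+00, -1.77790823e-07,
        1.27861901e+00, -1.49984612e-01]), 'dq': array([ 5.79210123e-04, -7.92378813e-05, -1.67490645e-04, -3.45184413e-04,
       -2.11663906e-03,  9.52685644e-04]), 'joint_efforts': array([ 3.11303556e-04, -4.05981946e+01, -2.92624962e+01, -1.30788753e-04,
        5.81579137e-03,  1.07829425e-06]), 'eef_pos': array([ 0.2946656 , -0.60701818,  0.4033148 ]), 'tcp_rot': array([ 8.47524019e-01, -5.30755669e-01, -9.15764450e-04, -7.86181271e-04]), 'contact_force': array([ 0.81612762,  0.19479317, -0.68976064]), 'wrist_torque': array([-0.00786985, -0.02739842,  0.00395394]), 'opening': 0.9994315678156035}
scene [[443.25142775   0.         319.41034884]
 [  0.         443.25142775 243.62694196]
 [  0.           0.           1.        ]] [[ 9.72231848e-01  2.34019619e-01  2.25216473e-04]
 [ 1.89811012e-01 -7.88004043e-01 -5.85680295e-01]
 [-1.36883208e-01  5.69459784e-01 -8.10542128e-01]] [-0.55411172 -0.18754794  1.14924276]
top [[588.94765189   0.         322.60526122]
 [  0.         588.94765189 232.28877692]
 [  0.           0.           1.        ]] [[ 0.04133346 -0.99914469  0.0012012 ]
 [-0.9776094  -0.04069078 -0.20645611]
 [ 0.20632841  0.00735924 -0.97845512]] [-0.20675569  0.59839906  0.84274503]
```

View pics/scene0.png

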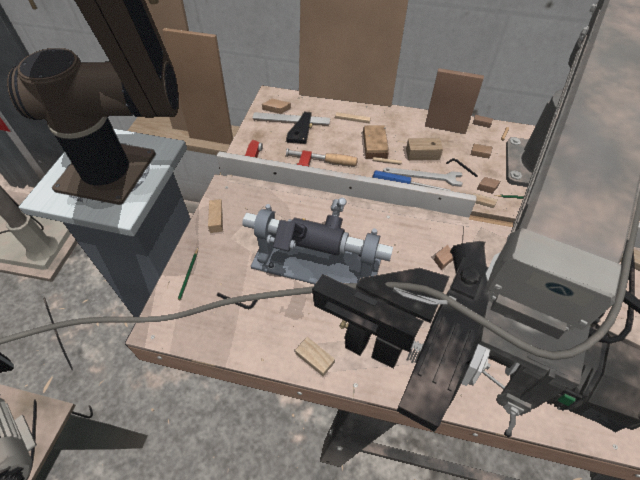

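View pics/top0.png

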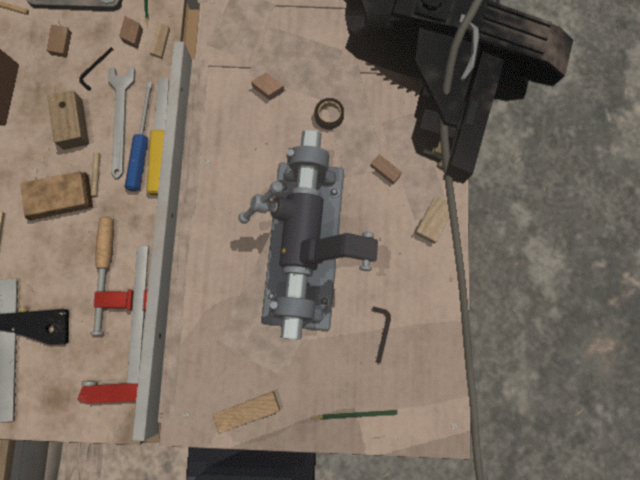

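The scene view shows the stop near (318,237) and the saw at right. The top view shows the bar from (311,135) to (292,335), the arm pointing right to (375,248) and the T-handle at about (260,205). I'll enlarge both.

```bash
cat > h.py <<'E'
import numpy as np,cv2
from plant import get_state, read_camera
from scipy.spatial.transform import Rotation as Rn
def cam(n):
    c=read_camera(n); return c
def proj(c,X):
    X=np.atleast_2d(X); p=X@c["R"].T+c["t"]; u=p@c["intrinsics"].T; return u[:,:2]/u[:,2:]
def ray(c,uv):
    d=c["R"].T@np.linalg.solve(c["intrinsics"],[uv[0],uv[1],1.]); o=-c["R"].T@c["t"]; return o,d/np.linalg.norm(d)
def onz(c,uv,z):
    o,d=ray(c,uv); return o+d*(z-o[2])/d[2]
def tri(c1,u1,c2,u2):
    o1,d1=ray(c1,u1);o2,d2=ray(c2,u2)
    A=np.stack([d1,-d2],1); s=np.linalg.lstsq(A,o2-o1,rcond=None)[0]
    a=o1+d1*s[0];b=o2+d2*s[1]; return (a+b)/2,np.linalg.norm(a-b)
def crop(c,x0,y0,w,h,k,name):
    f=c["frame"][y0:y0+h,x0:x0+w,::-1]; f=cv2.resize(f,None,fx=k,fy=k,interpolation=cv2.INTER_CUBIC)
    for i in range(0,w,20):
        cv2.putText(f,str(x0+i),(i*k,10),0,.35,(0,255,255),1); cv2.line(f,(i*k,12),(i*k,18),(0,255,255),1)
    for i in range(0,h,20):
        cv2.putText(f,str(y0+i),(0,i*k+4),0,.35,(0,255,255),1)
    cv2.imwrite(name,f)
E
python3 - <<'E'
from h import *
s=cam("scene");t=cam("top")
crop(s,235,185,170,110,4,"pics/s1.png")
crop(t,220,120,180,140,4,"pics/t1.png")
crop(t,220,220,180,140,4,"pics/t2.png")
print(proj(s,[[0,0,0],[.295,-.607,.4],[.295,-.607,.23]]),proj(t,[[.295,-.607,.4]]))
E
```

```text
[[105.69500466 171.29157715]
 [-93.8319933  357.2133289 ]
 [  4.86254518 406.59355775]] [[800.9416224  524.72089858]]
```

View pics/s1.png

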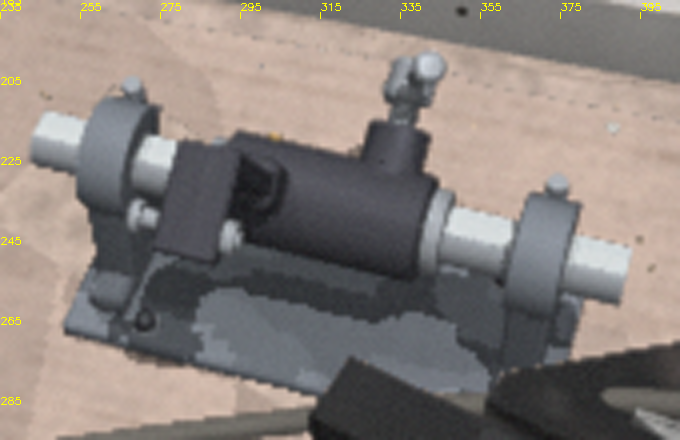

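View pics/t1.png

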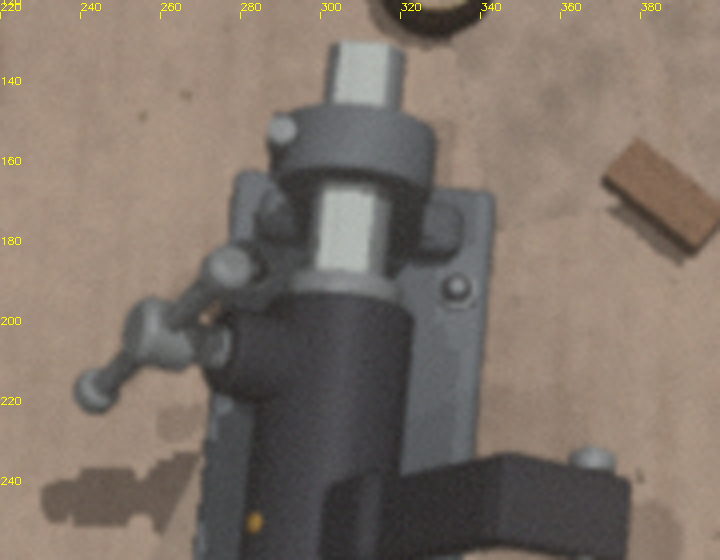

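View pics/t2.png

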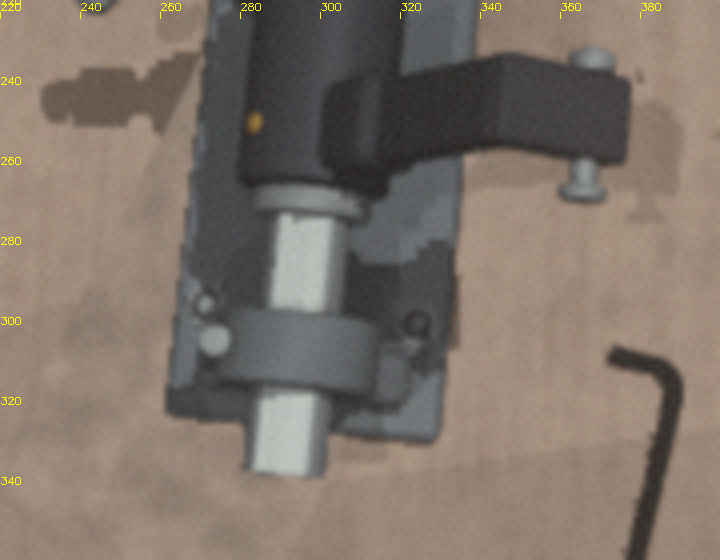

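Run:
```python
from h import *
s=cam("scene");t=cam("top")
a=onz(t,(311.2,131),.1);b=onz(t,(291,338.7),.1)
print(a,b,np.linalg.norm(a-b),np.arctan2(*(a-b)[1::-1]))
# scene ends: right end (world +x) left end
print(onz(s,(390.5,253),.1),onz(s,(245,221),.1))
m=(a+b)/2; ex=(a-b)/np.linalg.norm(a-b); ey=np.cross([0,0,1],ex)
for nm,c in(("top",t),("scene",s)):
    g=c["frame"].astype(np.float32).mean(2)
    for lo,hi in((-.15,-.125),(-.092,-.07),(.092,.107),(.137,.15),(.075,.09)):
        S=np.arange(-.026,.0261,.001); X=np.arange(lo,hi,.0015)
        P=m+X[:,None,None]*ex+S[None,:,None]*ey
        uv=proj(c,P.reshape(-1,3)).reshape(len(X),len(S),2).astype(np.float32)
        v=cv2.remap(g,uv[...,0],uv[...,1],cv2.INTER_CUBIC)
        print(nm,lo,hi,np.round(v.mean(0)).astype(int).tolist())
```

```text
[ 0.7558413  -0.15810638  0.1       ] [ 0.44261087 -0.14364551  0.1       ] 0.31356405908696333 -0.046134115412554966
[ 0.751862   -0.15476118  0.1       ] [ 0.44521951 -0.14519158  0.1       ]
top -0.15 -0.125 [97, 97, 96, 94, 94, 93, 92, 92, 93, 92, 90, 88, 88, 89, 95, 102, 108, 118, 134, 155, 173, 180, 182, 183, 183, 183, 182, 181, 180, 179, 178, 176, 173, 171, 172, 173, 167, 150, 124, 101, 87, 81, 85, 92, 96, 98, 98, 98, 98, 98, 98, 98, 98]
top -0.092 -0.07 [69, 69, 69, 70, 69, 70, 69, 67, 65, 62, 62, 67, 78, 91, 100, 107, 113, 122, 139, 161, 177, 182, 184, 186, 187, 186, 185, 182, 182, 182, 183, 183, 182, 181, 182, 181, 172, 150, 120, 97, 85, 75, 68, 66, 67, 67, 67, 68, 68, 68, 69, 69, 69]
top 0.092 0.107 [61, 61, 61, 60, 59, 59, 58, 59, 57, 57, 60, 64, 68, 73, 78, 83, 88, 97, 110, 119, 123, 123, 124, 127, 129, 130, 129, 128, 128, 128, 126, 124, 125, 125, 125, 120, 110, 94, 80, 73, 67, 60, 56, 57, 56, 56, 57, 57, 58, 59, 62, 66, 70]
top 0.137 0.15 [145, 146, 145, 144, 145, 145, 145, 147, 147, 144, 130, 109, 99, 101, 107, 115, 125, 141, 160, 171, 175, 176, 177, 178, 178, 178, 177
[... 1046 characters left out ...]
19, 121, 122, 124, 126, 128, 131, 134, 139, 142, 145, 149, 153, 156, 158, 156, 155, 152, 150, 149, 147, 146, 145, 144, 144, 146, 149, 150, 148, 147, 147]
scene 0.137 0.15 [167, 166, 167, 168, 170, 172, 174, 174, 163, 137, 107, 86, 82, 87, 97, 106, 114, 120, 126, 133, 138, 143, 147, 151, 155, 161, 169, 178, 191, 204, 214, 219, 219, 218, 219, 219, 219, 219, 218, 217, 216, 216, 216, 216, 214, 206, 194, 185, 183, 185, 186, 185, 183]
scene 0.075 0.09 [76, 76, 76, 77, 78, 82, 87, 90, 88, 83, 77, 76, 80, 88, 97, 106, 113, 119, 125, 131, 137, 141, 146, 150, 154, 159, 165, 172, 184, 198, 211, 218, 220, 220, 219, 218, 218, 218, 218, 217, 216, 216, 217, 219, 218, 211, 197, 182, 174, 173, 176, 178, 179]
```

```bash
cat > flat.py <<'E'
from h import *
from scipy.optimize import least_squares
s=cam("scene");t=cam("top")
a=onz(t,(311.2,131),.1);b=onz(t,(291,338.7),.1)
m=(a+b)/2; ex=(a-b)/np.linalg.norm(a-b); ey=np.cross([0,0,1],ex)
for c in (s,t):
    o=-c["R"].T@c["t"]; d=o-m; print("cam",o,"foot",d@ex,d@ey,d[2])
def prof(c,lo,hi):
    g=c["frame"].astype(np.float32).mean(2)
    S=np.arange(-.028,.0281,.0005); X=np.arange(lo,hi,.0008)
    P=m+X[:,None,None]*ex+S[None,:,None]*ey
    uv=proj(c,P.reshape(-1,3)).reshape(len(X),len(S),2).astype(np.float32)
    v=cv2.remap(g,uv[...,0],uv[...,1],cv2.INTER_LINEAR).mean(0)
    d=np.gradient(cv2.GaussianBlur(v[None],(0,0),1)[0])
    pk=[i for i in range(2,len(d)-2) if abs(d[i])>3 and abs(d[i])==max(abs(d[i-2:i+3]))]
    out=[]
    for i in pk:
        y0,y1,y2=d[i-1:i+2]; out.append((round((S[i]+.0005*.5*(y0-y2)/(y0-2*y1+y2))*1e3,2),round(float(d[i]),1)))
    return out
for nm,c,o in(("top",t,0),("scene",s,0)):
    for lo,hi in((-.15,-.13),(-.092,-.075),(.077,.09),(.137,.15)): print(nm,lo,prof(c,lo,hi))
E
python3 flat.py
```

```text
cam [ 0.73163576 -0.67256306  0.82179133] foot 0.15632783414314153 -0.5150256072776456 0.7217913289349298
cam [ 0.41966423 -0.1884315   0.94837969] foot -0.17763882473160975 -0.045796584398126505 0.8483796925578838
top -0.15 [(np.float64(-7.29), 9.6), (np.float64(11.79), -13.0), (np.float64(16.51), 3.5)]
top -0.092 [(np.float64(-13.68), 6.8), (np.float64(-7.62), 9.3), (np.float64(11.49), -13.1)]
top 0.077 [(np.float64(-26.84), -3.5), (np.float64(-14.6), 6.7), (np.float64(-8.1), 8.6), (np.float64(10.67), -12.4)]
top 0.137 [(np.float64(-15.61), -8.1), (np.float64(-8.67), 7.8), (np.float64(10.37), -10.8), (np.float64(14.83), 7.7)]
scene -0.15 [(np.float64(-14.92), -12.2), (np.float64(-9.67), 4.1), (np.float64(4.15), 4.5), (np.float64(21.28), -4.5)]
scene -0.092 [(np.float64(-24.36), -7.6), (np.float64(23.81), 6.2)]
scene 0.077 [(np.float64(-12.37), 4.2), (np.float64(-8.04), 3.2), (np.float64(2.62), 6.2), (np.float64(20.06), -5.8)]
scene 0.137 [(np.float64(-16.7), -12.9), (np.float64(-11.57), 3.8), (np.float64(2.4), 6.0), (np.float64(19.64), -5.2)]
```

```bash
cat > fit.py <<'E'
import numpy as np
from scipy.optimize import least_squares
cams={'t':(-45.8,848.4),'s':(-515.,721.8)}
# (cam,x,kind,s) kinds: L/R silhouette, l/r flat edges (l = -y side)
D=[('t',-140,'l',-7.29),('t',-140,'r',11.79),('t',-83,'L',-13.68),('t',-83,'l',-7.62),('t',-83,'r',11.49),
('t',83,'L',-14.6),('t',83,'l',-8.1),('t',83,'r',10.67),('t',143,'L',-15.61),('t',143,'l',-8.67),('t',143,'r',10.37),('t',143,'R',14.83),('t',-140,'R',16.51),
('s',-140,'L',-14.92),('s',-140,'l',4.15),('s',-140,'r',21.28),('s',83,'l',2.62),('s',83,'r',20.06),('s',143,'L',-16.7),('s',143,'l',2.4),('s',143,'r',19.64)]
def res(p,full=False):
    s0,k,phi,ds,h=p; out=[]
    for c,x,kd,v in D:
        cy,cz=cams[c]; ya=s0+k*x+(ds if c=='s' else 0)
        al=np.arctan2(cy-ya,cz)
        if kd in'LR': m=ya+(15/np.cos(al))*(1 if kd=='R' else -1)
        else:
            # edge angles about bar from z toward +y ; foot angle +phi tips to -y
            th=-phi+(h if kd=='r' else -h)
            y=ya+15*np.sin(th); z=15*np.cos(th); m=y-z*(cy-y)/(cz-z)
        out.append(m-v)
    return np.array(out)
r=least_squares(res,[0,0,0,0,.6435],loss='soft_l1',f_scale=.5)
print(r.x); 
for d,e in zip(D,res(r.x)): print(d,round(e,2))
J=r.jac; print(np.sqrt(np.diag(np.linalg.inv(J.T@J)))*.5)
E
python3 fit.py
```

```text
[ 0.45954876 -0.00568671 -0.05195899  2.15311803  0.65798954]
('t', -140, 'l', -7.29) 0.57
('t', -140, 'r', 11.79) 0.02
('t', -83, 'L', -13.68) -0.41
('t', -83, 'l', -7.62) 0.57
('t', -83, 'r', 11.49) -0.01
('t', 83, 'L', -14.6) -0.43
('t', 83, 'l', -8.1) 0.09
('t', 83, 'r', 10.67) -0.15
('t', 143, 'L', -15.61) 0.23
('t', 143, 'l', -8.67) 0.32
('t', 143, 'r', 10.37) -0.2
('t', 143, 'R', 14.83) -0.16
('t', -140, 'R', 16.51) -0.23
('s', -140, 'L', -14.92) -0.14
('s', -140, 'l', 4.15) -0.43
('s', -140, 'r', 21.28) 0.36
('s', 83, 'l', 2.62) -0.19
('s', 83, 'r', 20.06) 0.3
('s', 143, 'L', -16.7) 0.05
('s', 143, 'l', 2.4) -0.31
('s', 143, 'r', 19.64) 0.37
[0.24429745 0.00109936 0.02237602 0.28667905 0.01577379]
```

Run:
```python
from h import *
s=cam("scene");t=cam("top")
yaw=-.052; ex=np.array([np.cos(yaw),np.sin(yaw),0]); ey=np.array([-np.sin(yaw),np.cos(yaw),0]); C=np.array([.599,-.1505,0])
def F(X): d=X-C; return np.round(np.array([d@ex,d@ey,d[2]-.1])*1e3,1)
def show(n,u,v):
    X,e=tri(t,u,s,v); f=F(X); print(n,X.round(4),f,"err mm",round(e*1e3,1),"ang",np.arctan2(-f[1],f[2]).round(3),"r",np.hypot(f[1],f[2]).round(1))
show("hub",(260,202.5),(335,204.5))
show("bossend",(273,207),(335,217))
show("tbar end near",(277,186.5),(342.5,202))
# finger cross pin ends
show("pin +x",(368,235),(292.5,243.5)); show("pin -x",(365.5,267),(271,238.5))
for n,c,uv in(("sleeve -x end top",t,(290,266)),("sleeve +x",t,(304,193))): print(n,F(onz(c,uv,.128)))
for n,uv in (("arm -x edge outer corner",(376,260)),("arm +x edge outer corner",(377.5,239))): print(n,F(onz(t,uv,.2)))
```

```text
hub [ 0.6266 -0.0934  0.1445] [24.6 58.4 44.5] err mm 4.0 ang -0.92 r 73.4
bossend [ 0.6285 -0.1088  0.1223] [27.3 43.1 22.3] err mm 0.5 ang -1.093 r 48.5
tbar end near [ 0.6428 -0.118   0.182 ] [42.  34.7 82. ] err mm 1.8 ang -0.4 r 89.0
pin +x [ 0.5787 -0.2419  0.1926] [-15.5 -92.3  92.6] err mm 1.9 ang 0.784 r 130.7
pin -x [ 0.5374 -0.2393  0.1905] [-56.9 -91.9  90.5] err mm 3.9 ang 0.793 r 129.0
sleeve -x end top [-57.2   9.1  28. ]
sleeve +x [50.5  0.1 28. ]
arm -x edge outer corner [ -49.7 -105.1  100. ]
arm +x edge outer corner [ -22. -105.  100.]
```

Run:
```python
from h import *
s=cam("scene");t=cam("top")
for uv in((447,150),(455,220),(466,300),(471,380)):
    print(uv,[(z,onz(t,uv,z)[:2].round(2).tolist(),proj(s,onz(t,uv,z))[0].round().astype(int).tolist()) for z in(0,.05,.1,.15,.2,.3,.4)])
print(onz(s,(356,365),.2),onz(s,(315,290),.2),onz(t,(415,150),.2),onz(t,(500,60),.3))
```

```text
(447, 150) [(0, [0.77, -0.39], [376, 385]), (0.05, [0.75, -0.38], [370, 368]), (0.1, [0.73, -0.37], [363, 349]), (0.15, [0.72, -0.35], [355, 329]), (0.2, [0.7, -0.34], [347, 307]), (0.3, [0.66, -0.32], [328, 256]), (0.4, [0.62, -0.3], [304, 193])]
(455, 220) [(0, [0.65, -0.4], [311, 377]), (0.05, [0.64, -0.39], [305, 360]), (0.1, [0.63, -0.38], [300, 342]), (0.15, [0.61, -0.37], [293, 322]), (0.2, [0.6, -0.35], [286, 300]), (0.3, [0.58, -0.33], [270, 249]), (0.4, [0.55, -0.31], [250, 188])]
(466, 300) [(0, [0.52, -0.42], [242, 369]), (0.05, [0.51, -0.4], [237, 353]), (0.1, [0.51, -0.39], [232, 335]), (0.15, [0.5, -0.38], [227, 315]), (0.2, [0.5, -0.37], [222, 293]), (0.3, [0.49, -0.34], [208, 244]), (0.4, [0.48, -0.32], [192, 183])]
(471, 380) [(0, [0.39, -0.42], [179, 358]), (0.05, [0.39, -0.41], [176, 342]), (0.1, [0.4, -0.4], [172, 324]), (0.15, [0.4, -0.39], [168, 305]), (0.2, [0.4, -0.37], [163, 284]), (0.3, [0.4, -0.35], [153, 235]), (0.4, [0.4, -0.32], [140, 176])]
[ 0.72865633 -0.43368088  0.2       ] [ 0.64127263 -0.32687623  0.2       ] [ 0.69508328 -0.30170468  0.2       ] [ 0.77629521 -0.38745071  0.3       ]
```

Run:
```python
from h import *
s=cam("scene")
crop(s,180,200,190,150,4,"pics/s2.png")
```

```text
(no output)
```

View pics/s2.png

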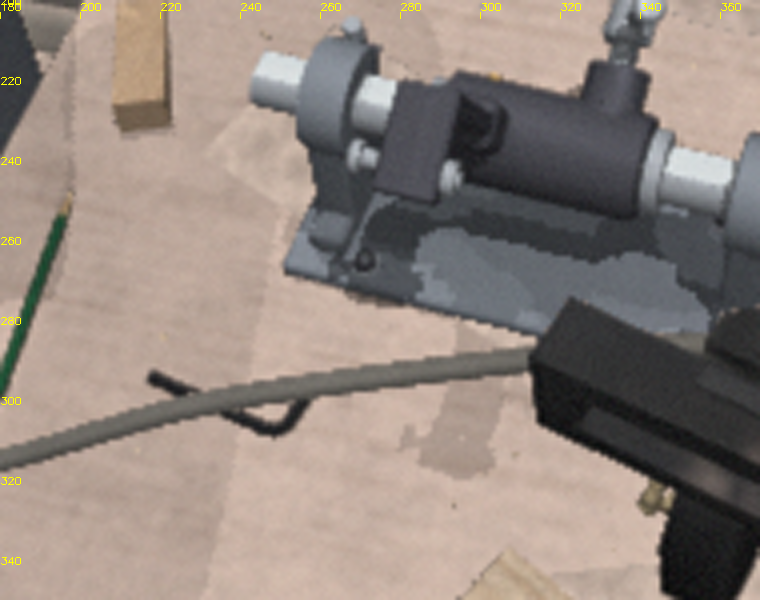

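```bash
python3 -m jog '[{"grip":1,"z":-12,"rz":-6.1},{"grip":1,"z":-12,"rz":-6.1},{"grip":1,"z":-12,"rz":-6.1},{"grip":1,"z":-12,"rz":-6.1},{"grip":1,"z":-12,"rz":-6.1},{"grip":1,"z":-12,"rz":-6.1},{"grip":1,"z":-12,"rz":-6.1},{"grip":1,"rz":-6.1}]' 40; python3 -m jog '[{"grip":1,"rz":-6.1},{"grip":1,"rz":-6.1},{"grip":1}]'; python3 -c "
from h import *
st=get_state();R=Rn.from_quat(st['tcp_rot']).as_matrix();print(st['qpos'],R.round(4),st['eef_pos'])
for T in([.5633,-.1436,.49],):print(R.T@(np.array(T)-st['eef_pos'])*1e3)"
```

```text
[-1.26899400e+00  2.86238072e-01  1.57668627e+00  1.54678148e-05
  1.27858948e+00 -1.50025455e-01] [[ 4.366e-01 -8.997e-01  0.000e+00]
 [-8.997e-01 -4.366e-01 -1.000e-04]
 [ 1.000e-04 -0.000e+00 -1.000e+00]] [ 0.29471886 -0.60724055  0.40477364]
[-299.84425417 -444.05847747  -85.24912357]$[0]: bad value
$[0]: bad value
```

```bash
python3 -m jog '[{"grip":1.0,"x":0,"y":0,"z":-12,"rx":0,"ry":0,"rz":-6.1}]' 40;  python3 -m jog '[{"grip":0.99,"z":-12,"rz":-6.1}]' 40; python3 -m jog '[{"z":-12,"rz":-6.1}]'
```

```text
time: 0.73
eef_pos: [0.2945, -0.6068, 0.4136]
tcp_rot: [0.875, -0.484, -0.002, -0.002]
contact_force: [-0.5, -0.5, -0.9]
opening: 0.886$[0]: bad value
$[0]: bad value
```

```bash
python3 -m jog '[{"grip":1,"x":0,"y":0,"z":-12,"rx":0,"ry":0,"rz":-6.1},{"grip":1,"x":0,"y":0,"z":-12,"rx":0,"ry":0,"rz":-6.1},{"grip":1,"x":0,"y":0,"z":-12,"rx":0,"ry":0,"rz":-6.1},{"grip":1,"x":0,"y":0,"z":-12,"rx":0,"ry":0,"rz":-6.1},{"grip":1,"x":0,"y":0,"z":-12,"rx":0,"ry":0,"rz":-6.1},{"grip":1,"x":0,"y":0,"z":-12,"rx":0,"ry":0,"rz":-6.1},{"grip":1,"x":0,"y":0,"z":-6,"rx":0,"ry":0,"rz":-6.1},{"grip":1,"x":0,"y":0,"z":0,"rx":0,"ry":0,"rz":-6.1}]'
python3 -m jog '[{"grip":1,"x":0,"y":0,"z":0,"rx":0,"ry":0,"rz":-6.1},{"grip":1,"x":0,"y":0,"z":0,"rx":0,"ry":0,"rz":0}]'
cat > rel.py <<'E'
import sys
from h import *
yaw=-.052; ex=np.array([np.cos(yaw),np.sin(yaw),0]); ey=np.array([-np.sin(yaw),np.cos(yaw),0]); C=np.array([.599,-.1505,0])
def W(f): f=np.array(f)/1e3; return C+f[0]*ex+f[1]*ey+np.array([0,0,f[2]])
st=get_state();R=Rn.from_quat(st['tcp_rot']).as_matrix()
print("t",st['time'],"q",st['qpos'].round(3),"op",round(st['opening'],3));print(R.round(4))
tip=st['eef_pos']+R[:,2]*.173; d=tip-C; print("tip foot",(np.array([d@ex,d@ey,d[2]])*1e3).round(1),"F",st['contact_force'].round(1),"M",st['wrist_torque'].round(2))
a=list(map(float,sys.argv[1:4]))
if a: print("to tip",a,(R.T@(W(a)-tip)*1e3).round(1))
E
python3 rel.py -36 5 310
```

```text
time: 1.4
eef_pos: [0.2948, -0.6073, 0.4975]
tcp_rot: [0.997, -0.078, 0.001, 0.002]
contact_force: [0.1, 0.1, 0.4]
opening: 0.003
time: 1.57
eef_pos: [0.2947, -0.6072, 0.4951]
tcp_rot: [1.0, -0.026, 0.0, 0.0]
contact_force: [-0.6, 0.1, -0.0]
opening: -0.002
t 1.5667 q [-1.269  0.235  1.475 -0.     1.431 -1.216] op -0.002
[[ 9.986e-01 -5.250e-02  1.000e-04]
 [-5.250e-02 -9.986e-01 -5.000e-04]
 [ 2.000e-04  5.000e-04 -1.000e+00]]
tip foot [-280.1 -472.   322.1] F [-0.6  0.1 -0. ] M [ 0.01  0.03 -0.07]
to tip [-36.0, 5.0, 310.0] [ 243.9 -477.1   11.9]
```

```bash
python3 -m jog '[{"grip":1,"x":15,"y":-30,"z":0,"rx":0,"ry":0,"rz":0},{"grip":1,"x":15,"y":-30,"z":0,"rx":0,"ry":0,"rz":0},{"grip":1,"x":15,"y":-30,"z":0,"rx":0,"ry":0,"rz":0},{"grip":1,"x":15,"y":-30,"z":0,"rx":0,"ry":0,"rz":0},{"grip":1,"x":15,"y":-30,"z":0,"rx":0,"ry":0,"rz":0},{"grip":1,"x":15,"y":-30,"z":0,"rx":0,"ry":0,"rz":0},{"grip":1,"x":15,"y":-30,"z":0,"rx":0,"ry":0,"rz":0},{"grip":1,"x":15,"y":-30,"z":0,"rx":0,"ry":0,"rz":0}]'
python3 -m jog '[{"grip":1,"x":15,"y":-30,"z":0,"rx":0,"ry":0,"rz":0},{"grip":1,"x":15,"y":-30,"z":0,"rx":0,"ry":0,"rz":0},{"grip":1,"x":15,"y":-30,"z":0,"rx":0,"ry":0,"rz":0},{"grip":1,"x":15,"y":-30,"z":0,"rx":0,"ry":0,"rz":0},{"grip":1,"x":15,"y":-30,"z":0,"rx":0,"ry":0,"rz":0},{"grip":1,"x":15,"y":-30,"z":0,"rx":0,"ry":0,"rz":0},{"grip":1,"x":19,"y":-27,"z":0,"rx":0,"ry":0,"rz":0},{"grip":1,"x":15,"y":-30,"z":0,"rx":0,"ry":0,"rz":0}]'
python3 rel.py -36 5 190
```

```text
time: 2.23
eef_pos: [0.428, -0.3726, 0.4947]
tcp_rot: [1.0, -0.029, 0.0, 0.0]
contact_force: [-0.1, -0.5, 0.5]
opening: -0.005
time: 2.9
eef_pos: [0.565, -0.1428, 0.4948]
tcp_rot: [1.0, -0.029, 0.0, 0.0]
contact_force: [0.9, -0.2, 0.0]
opening: 0.002
t 2.9 q [-0.422  0.028  1.705 -0.     1.409 -0.364] op 0.002
[[ 9.983e-01 -5.750e-02  5.000e-04]
 [-5.750e-02 -9.983e-01 -4.000e-04]
 [ 5.000e-04  3.000e-04 -1.000e+00]]
tip foot [-34.3   5.9 321.8] F [ 0.9 -0.2  0. ] M [-0.03 -0.03 -0.04]
to tip [-36.0, 5.0, 190.0] [ -1.8   0.8 131.8]
```

```bash
python3 -m jog '[{"grip":1,"x":-1,"y":0,"z":33,"rx":0,"ry":0,"rz":0},{"grip":1,"x":0,"y":0,"z":33,"rx":0,"ry":0,"rz":0},{"grip":1,"x":0,"y":0,"z":34,"rx":0,"ry":0,"rz":0},{"grip":1,"x":0,"y":0,"z":0,"rx":0,"ry":0,"rz":0}]'
python3 rel.py -36 5 190
python3 -c "
from h import *
s=cam('scene');crop(s,220,60,190,150,4,'pics/s3.png')
t=cam('top');crop(t,220,120,190,150,4,'pics/t3.png')"
```

```text
time: 3.23
eef_pos: [0.5615, -0.1429, 0.3863]
tcp_rot: [1.0, -0.028, -0.007, -0.003]
contact_force: [-1.6, -0.4, -1.6]
opening: -0.002
t 3.2333 q [-0.424  0.096  1.832 -0.     1.229 -0.368] op -0.002
[[ 0.9983 -0.0563 -0.0136]
 [-0.0562 -0.9984  0.0061]
 [-0.0139 -0.0053 -0.9999]]
tip foot [-40.2   6.5 213.3] F [-1.6 -0.4 -1.6] M [-0.02  0.02  0.05]
to tip [-36.0, 5.0, 190.0] [ 4.6  1.6 23.2]
```

View pics/s3.png

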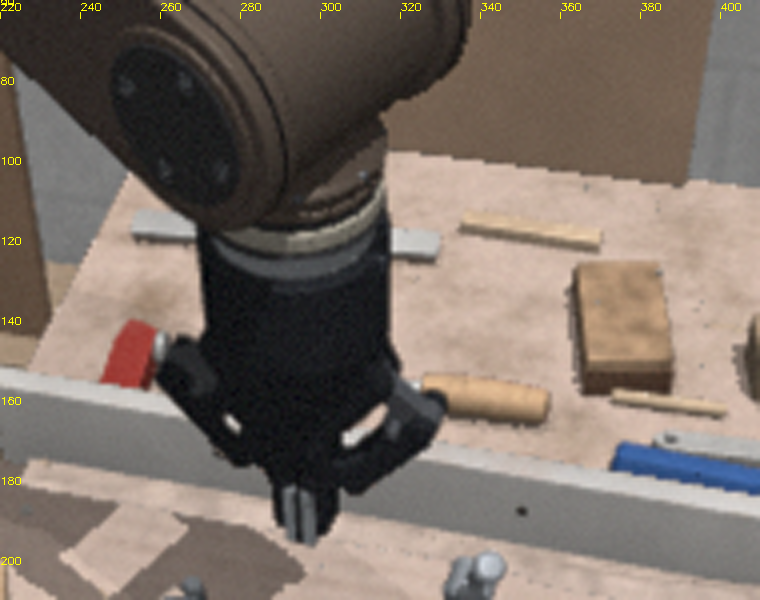

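View pics/t3.png

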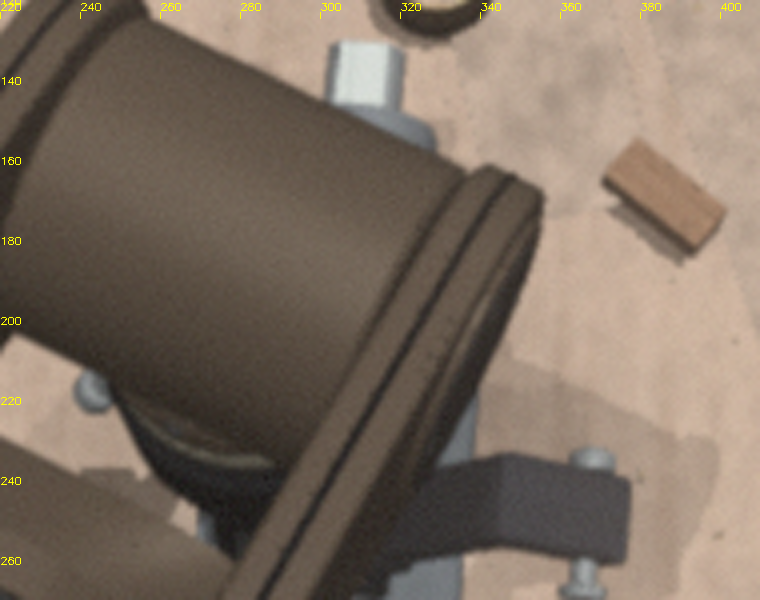

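```bash
python3 -m jog '[{"grip":1,"x":2,"y":5,"z":19,"rx":0,"ry":0,"rz":0},{"grip":1,"x":0,"y":18,"z":0,"rx":0,"ry":0,"rz":0},{"grip":1,"x":0,"y":0,"z":0,"rx":0,"ry":0,"rz":0},{"grip":1,"x":0,"y":0,"z":0,"rx":0,"ry":0,"rz":0}]'
python3 rel.py -36 -35 194
```

```text
time: 3.67
eef_pos: [0.5646, -0.1682, 0.379]
tcp_rot: [1.0, -0.028, 0.002, 0.001]
contact_force: [0.4, 0.6, 0.7]
opening: 0.002
t 3.6667 q [-0.462  0.121  1.818  0.     1.198 -0.405] op 0.002
[[ 0.9984 -0.0568  0.0045]
 [-0.0568 -0.9984 -0.0019]
 [ 0.0046  0.0016 -1.    ]]
tip foot [-32.6 -19.7 206. ] F [0.4 0.6 0.7] M [ 0.01 -0.01  0.02]
to tip [-36.0, -35.0, 194.0] [-3.4 15.3 12. ]
```

```bash
python3 -m jog '[{"grip":1,"x":-3,"y":0,"z":12,"rx":0,"ry":0,"rz":0},{"grip":1,"x":0,"y":8,"z":0,"rx":0,"ry":0,"rz":0},{"grip":1,"x":0,"y":7,"z":0,"rx":0,"ry":0,"rz":0},{"grip":1,"x":0,"y":0,"z":0,"rx":0,"ry":0,"rz":0}]'
python3 rel.py -36 -49 186
```

```text
time: 4.0
eef_pos: [0.5601, -0.183, 0.3639]
tcp_rot: [1.0, -0.028, 0.0, 0.0]
contact_force: [0.1, -0.7, 0.2]
opening: 0.005
t 4.0 q [-4.880e-01  1.360e-01  1.830e+00 -1.000e-03  1.175e+00 -4.320e-01] op 0.005
[[ 9.985e-01 -5.520e-02  2.000e-04]
 [-5.520e-02 -9.985e-01 -6.000e-04]
 [ 2.000e-04  6.000e-04 -1.000e+00]]
tip foot [-37.1 -34.6 190.9] F [ 0.1 -0.7  0.2] M [ 0.01  0.03 -0.01]
to tip [-36.0, -49.0, 186.0] [ 1.1 14.4  4.9]
```

Next I'll follow the arc while pushing.

```bash
python3 -m jog '[{"grip":1,"x":1,"y":5,"z":1,"rx":0,"ry":0,"rz":0},{"grip":1,"x":0,"y":5,"z":1,"rx":0,"ry":0,"rz":0},{"grip":1,"x":0,"y":4,"z":3,"rx":0,"ry":0,"rz":0},{"grip":1,"x":0,"y":0,"z":0,"rx":0,"ry":0,"rz":0}]'
python3 rel.py -36 -65 172.6
python3 -m jog '[{"grip":1,"x":0,"y":5,"z":4,"rx":0,"ry":0,"rz":0},{"grip":1,"x":0,"y":5,"z":4,"rx":0,"ry":0,"rz":0},{"grip":1,"x":0,"y":5,"z":5,"rx":0,"ry":0,"rz":0},{"grip":1,"x":0,"y":0,"z":0,"rx":0,"ry":0,"rz":0}]'
python3 rel.py -36 -78 156
```

```text
time: 4.33
eef_pos: [0.5606, -0.1956, 0.3585]
tcp_rot: [1.0, -0.027, -0.0, -0.002]
contact_force: [-0.3, 4.5, -0.8]
opening: -0.001
t 4.3333 q [-0.507  0.151  1.823  0.003  1.169 -0.453] op -0.001
[[ 9.985e-01 -5.490e-02 -4.000e-04]
 [-5.490e-02 -9.985e-01  3.800e-03]
 [-6.000e-04 -3.800e-03 -1.000e+00]]
tip foot [-36.1 -46.4 185.5] F [-0.3  4.5 -0.8] M [ 0.72  0.02 -0.04]
to tip [-36.0, -65.0, 172.6] [ 0.2 18.6 12.8]
time: 4.67
eef_pos: [0.5597, -0.211, 0.3457]
tcp_rot: [1.0, -0.027, -0.0, -0.001]
contact_force: [0.2, 2.7, 0.6]
opening: 0.0
t 4.6667 q [-5.300e-01  1.740e-01  1.822e+00  1.000e-03  1.146e+00 -4.760e-01] op 0.0
[[ 9.985e-01 -5.460e-02 -2.000e-04]
 [-5.460e-02 -9.985e-01  1.400e-03]
 [-3.000e-04 -1.400e-03 -1.000e+00]]
tip foot [-36.1 -62.3 172.7] F [0.2 2.7 0.6] M [ 0.36  0.   -0.05]
to tip [-36.0, -78.0, 156.0] [ 0.2 15.8 16.6]
```

```bash
python3 -m jog '[{"grip":1,"x":0,"y":4,"z":4,"rx":0,"ry":0,"rz":0},{"grip":1,"x":0,"y":4,"z":4,"rx":0,"ry":0,"rz":0},{"grip":1,"x":0,"y":4,"z":4,"rx":0,"ry":0,"rz":0},{"grip":1,"x":0,"y":4,"z":5,"rx":0,"ry":0,"rz":0},{"grip":1,"x":0,"y":3,"z":5,"rx":0,"ry":0,"rz":0},{"grip":1,"x":0,"y":3,"z":5,"rx":0,"ry":0,"rz":0},{"grip":1,"x":0,"y":3,"z":6,"rx":0,"ry":0,"rz":0},{"grip":1,"x":0,"y":0,"z":0,"rx":0,"ry":0,"rz":0}]'
python3 rel.py -36 -87.4 137.2
python3 -c "
from h import *
s=cam('scene');crop(s,220,130,190,150,4,'pics/s4.png')"
```

```text
time: 5.33
eef_pos: [0.5585, -0.2358, 0.3124]
tcp_rot: [1.0, -0.027, 0.0, -0.0]
contact_force: [-0.4, 1.0, 0.7]
opening: 0.0
t 5.3333 q [-5.670e-01  2.280e-01  1.825e+00  1.000e-03  1.089e+00 -5.130e-01] op 0.0
[[ 9.985e-01 -5.440e-02  5.000e-04]
 [-5.440e-02 -9.985e-01  9.000e-04]
 [ 4.000e-04 -1.000e-03 -1.000e+00]]
tip foot [-35.9 -87.1 139.4] F [-0.4  1.   0.7] M [0.27 0.01 0.04]
to tip [-36.0, -87.4, 137.2] [-0.1  0.3  2.2]
```

View pics/s4.png

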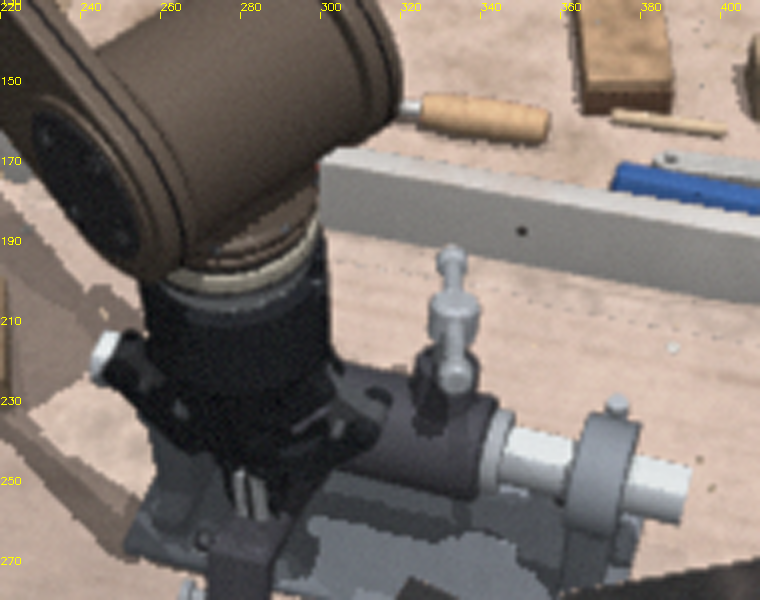

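The scene view shows the arm being pushed down at (280,265), with the T-handle swung up to (333,208). I'll keep pushing to just short of the target.

```bash
python3 -m jog '[{"grip":1,"x":0,"y":2,"z":5,"rx":0,"ry":0,"rz":0},{"grip":1,"x":0,"y":2,"z":5,"rx":0,"ry":0,"rz":0},{"grip":1,"x":0,"y":1,"z":5,"rx":0,"ry":0,"rz":0},{"grip":1,"x":0,"y":1,"z":5,"rx":0,"ry":0,"rz":0},{"grip":1,"x":0,"y":0,"z":3,"rx":0,"ry":0,"rz":0},{"grip":1,"x":0,"y":0,"z":0,"rx":0,"ry":0,"rz":0},{"grip":1,"x":0,"y":0,"z":0,"rx":0,"ry":0,"rz":0}]'
python3 rel.py -36 -93.6 111.7
python3 -c "
from h import *
t=cam('top');crop(t,220,120,190,150,4,'pics/t5.png')
s=cam('scene');crop(s,220,180,190,150,4,'pics/s5.png')"
```

```text
time: 5.97
eef_pos: [0.558, -0.2426, 0.2897]
tcp_rot: [1.0, -0.027, 0.001, 0.001]
contact_force: [0.7, -1.3, 1.5]
opening: 0.004
t 5.9667 q [-5.770e-01  2.590e-01  1.832e+00 -1.000e-03  1.048e+00 -5.220e-01] op 0.004
[[ 0.9985 -0.0542  0.001 ]
 [-0.0542 -0.9985 -0.002 ]
 [ 0.0011  0.0019 -1.    ]]
tip foot [-36.  -94.4 116.7] F [ 0.7 -1.3  1.5] M [-0.07 -0.13 -0.01]
to tip [-36.0, -93.6, 111.7] [-0.  -0.8  5. ]
```

View pics/s5.png

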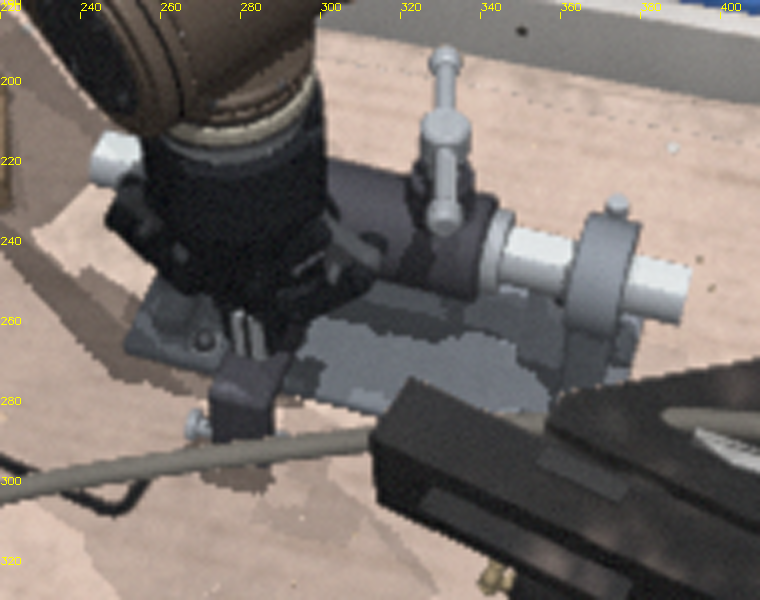

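View pics/t5.png

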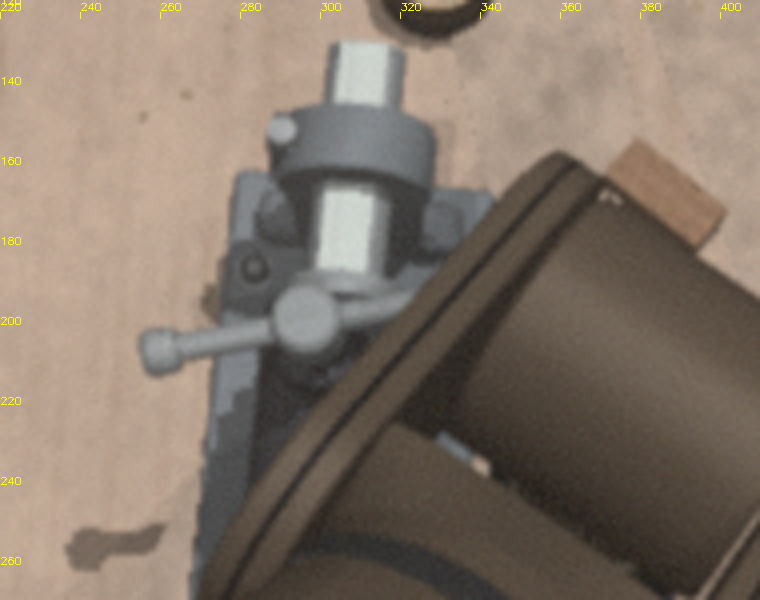

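```bash
cat > hub.py <<'E'
import sys
from h import *
s=cam("scene");t=cam("top")
yaw=-.052; ex=np.array([np.cos(yaw),np.sin(yaw),0]); ey=np.array([-np.sin(yaw),np.cos(yaw),0]); C=np.array([.599,-.1505,0])
def F(X): d=X-C; return np.round(np.array([d@ex,d@ey,d[2]-.1])*1e3,1)
a=list(map(float,sys.argv[1:]))
X,e=tri(t,a[0:2],s,a[2:4]); f=F(X); print(X.round(4),f,e*1e3,"ang",np.arctan2(-f[1],f[2]))
# top only: hub top-face centre at height 83 (72+11)
f=F(onz(t,a[0:2],.1+.083)); print("top only",f,"ang",np.arctan2(-f[1],83))
E
python3 hub.py 295.75 199.5 331.5 211
```

```text
[ 0.6266 -0.1439  0.1805] [27.2  8.  80.5] 2.9281971372872047 ang -0.09905364641863897
top only [25.2  7.1 83. ] ang -0.08533442944858559
```

```bash
python3 -m jog '[{"grip":1,"x":0,"y":0,"z":2.5,"rx":0,"ry":0,"rz":0},{"grip":1,"x":0,"y":0,"z":2.2,"rx":0,"ry":0,"rz":0},{"grip":1,"x":0,"y":0,"z":0,"rx":0,"ry":0,"rz":0},{"grip":1,"x":0,"y":0,"z":0,"rx":0,"ry":0,"rz":0},{"grip":1,"x":0,"y":0,"z":0,"rx":0,"ry":0,"rz":0}]'
python3 rel.py -36 -93.6 111.7
```

```text
time: 6.58
eef_pos: [0.558, -0.2424, 0.2855]
tcp_rot: [1.0, -0.027, 0.0, 0.001]
contact_force: [-1.1, -2.3, 3.8]
opening: 0.003
t 6.5833 q [-5.760e-01  2.650e-01  1.835e+00 -1.000e-03  1.041e+00 -5.220e-01] op 0.003
[[ 9.985e-01 -5.420e-02  4.000e-04]
 [-5.420e-02 -9.985e-01 -1.400e-03]
 [ 5.000e-04  1.400e-03 -1.000e+00]]
tip foot [-36.1 -94.2 112.5] F [-1.1 -2.3  3.8] M [-0.48  0.18 -0.02]
to tip [-36.0, -93.6, 111.7] [ 0.1 -0.6  0.8]
```

```bash
python3 -m jog '[{"grip":1,"x":0,"y":0,"z":-20,"rx":0,"ry":0,"rz":0},{"grip":0,"x":0,"y":0,"z":-35,"rx":0,"ry":0,"rz":0},{"grip":0,"x":-5,"y":10,"z":-35,"rx":0,"ry":0,"rz":0},{"grip":0,"x":-10,"y":25,"z":-30,"rx":0,"ry":0,"rz":0},{"grip":0,"x":-10,"y":30,"z":-20,"rx":0,"ry":0,"rz":0},{"grip":0,"x":-10,"y":30,"z":-10,"rx":0,"ry":0,"rz":0},{"grip":0,"x":0,"y":0,"z":0,"rx":0,"ry":0,"rz":0},{"grip":0,"x":0,"y":0,"z":0,"rx":0,"ry":0,"rz":0}]'
python3 rel.py -36 -93.6 111.7
python3 -c "
from h import *
t=cam('top');crop(t,220,120,190,150,4,'pics/t6.png')
s=cam('scene');crop(s,220,180,190,150,4,'pics/s6.png')"
```

```text
time: 7.25
eef_pos: [0.5173, -0.3359, 0.4347]
tcp_rot: [1.0, -0.028, 0.0, -0.001]
contact_force: [0.3, -0.4, -0.1]
opening: 0.971
t 7.25 q [-7.400e-01  1.380e-01  1.695e+00  1.000e-03  1.309e+00 -6.840e-01] op 0.971
[[ 9.984e-01 -5.690e-02  4.000e-04]
 [-5.690e-02 -9.984e-01  1.400e-03]
 [ 4.000e-04 -1.400e-03 -1.000e+00]]
tip foot [ -71.9 -189.1  261.7] F [ 0.3 -0.4 -0.1] M [0.05 0.02 0.02]
to tip [-36.0, -93.6, 111.7] [ 35.4 -95.5 150.2]
```

View pics/s6.png

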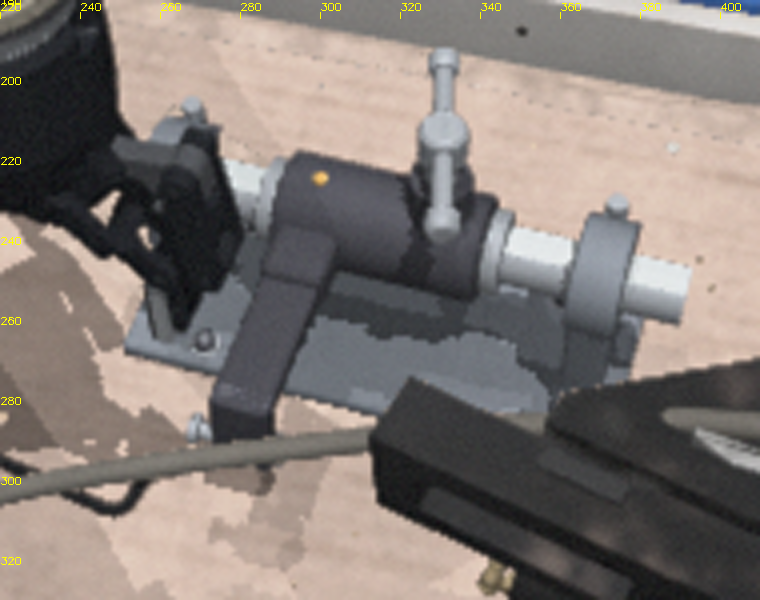

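View pics/t6.png

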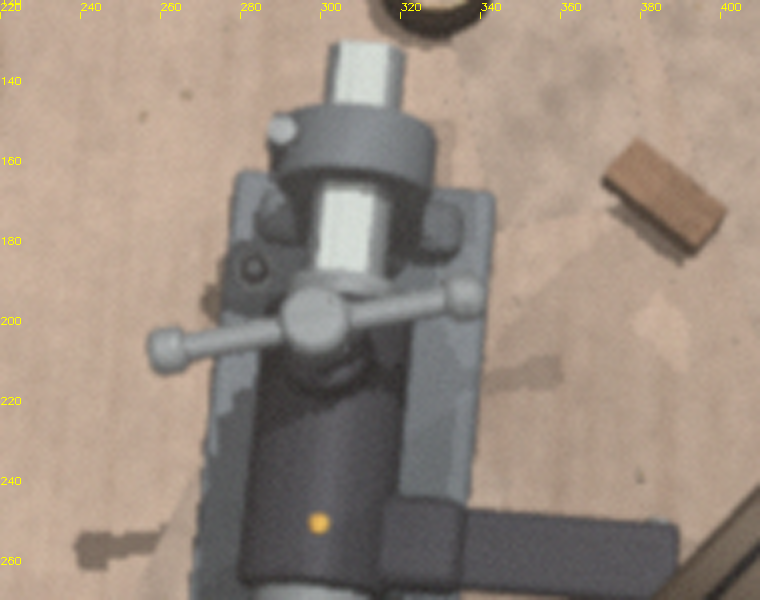

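```bash
python3 hub.py 298.5 199.75 331 213; python3 hub.py 262 207.75 330.5 195.7;python3 hub.py 336 194.25 330.7 235.5; python3 hub.py 299 201 330.6 215.6; python3 flat.py | grep top
python3 - <<'E'
from h import *
t=cam('top')
hsv=cv2.cvtColor(t['frame'],cv2.COLOR_RGB2HSV)
# orange dot
m=((hsv[...,0]<30)&(hsv[...,0]>10)&(hsv[...,1]>130)&(hsv[...,2]>120)).astype(np.uint8); m[:, :270]=0;m[:,330:]=0;m[:230]=0;m[280:]=0
ys,xs=np.nonzero(m); print(xs.mean(),ys.mean(),len(xs))
E
```

```text
[ 0.6266 -0.1476  0.1791] [27.4  4.3 79.1] 2.6218441446590544 ang -0.05430811297835872
top only [25.2  3.4 83. ] ang -0.04094096550217773
[ 0.615  -0.0983  0.1714] [13.3 52.9 71.4] 1.9371769739665705 ang -0.6376492737227876
top only [ 9.6 50.9 83. ] ang -0.5501074127776019
[ 0.6372 -0.1979  0.1769] [ 40.6 -45.3  76.9] 3.001937722919744 ang 0.5323489606615321
top only [ 37.6 -46.1  83. ] ang 0.5069962026024125
[ 0.6264 -0.1482  0.1722] [27.3  3.7 72.2] 1.971385013541559 ang -0.0512017466043404
top only [23.6  2.5 83. ] ang -0.030111378013082547
top -0.15 [(np.float64(-7.33), 10.5), (np.float64(11.79), -14.3), (np.float64(16.49), 4.3)]
top -0.092 [(np.float64(-13.26), 5.5), (np.float64(-7.59), 10.2), (np.float64(11.47), -14.7)]
top 0.077 [(np.float64(-26.9), -4.2), (np.float64(-14.59), 8.2), (np.float64(-8.11), 10.2), (np.float64(10.7), -14.3)]
top 0.137 [(np.float64(-15.68), -9.5), (np.float64(-8.62), 9.3), (np.float64(10.33), -12.9), (np.float64(14.87), 9.2)]
299.2857142857143 250.5 14
```

```bash
python3 -m jog '[{"grip":0,"x":0,"y":-30,"z":0,"rx":0,"ry":0,"rz":0},{"grip":0,"x":0,"y":-35,"z":0,"rx":0,"ry":0,"rz":0},{"grip":0,"x":15,"y":-35,"z":0,"rx":0,"ry":0,"rz":0},{"grip":0,"x":25,"y":-35,"z":0,"rx":0,"ry":0,"rz":0},{"grip":0,"x":30,"y":-30,"z":0,"rx":0,"ry":0,"rz":0},{"grip":0,"x":28,"y":-30,"z":0,"rx":-3,"ry":0,"rz":0},{"grip":0,"x":0,"y":0,"z":0,"rx":0,"ry":0,"rz":-5.3},{"grip":0,"x":0,"y":0,"z":0,"rx":0,"ry":0,"rz":-5.3}]'
python3 -m jog '[{"grip":0,"x":0,"y":0,"z":0,"rx":0,"ry":0,"rz":-5.3},{"grip":0,"x":0,"y":0,"z":0,"rx":0,"ry":0,"rz":0},{"grip":0,"x":0,"y":0,"z":0,"rx":0,"ry":0,"rz":0}]'
python3 rel.py 26 6 210
```

```text
time: 8.57
eef_pos: [0.6263, -0.1447, 0.4348]
tcp_rot: [0.997, 0.069, -0.003, 0.026]
contact_force: [-0.2, 0.2, 0.1]
opening: 1.002
time: 8.82
eef_pos: [0.6249, -0.1471, 0.435]
tcp_rot: [0.994, 0.11, -0.004, 0.026]
contact_force: [-0.6, 0.4, -0.2]
opening: 0.999
t 8.8167 q [-0.383  0.192  1.634 -0.051  1.299 -0.591] op 0.999
[[ 0.9757  0.2191 -0.0028]
 [ 0.2187 -0.9744 -0.0522]
 [-0.0142  0.0503 -0.9986]]
tip foot [ 25.7  -4.3 262.2] F [-0.6  0.4 -0.2] M [ 0.04  0.03 -0.  ]
to tip [26.0, 6.0, 210.0] [  3.8 -12.4  51.6]
```

```bash
python3 -m jog '[{"grip":0,"x":2,"y":-6,"z":20,"rx":0,"ry":0,"rz":0},{"grip":0,"x":2,"y":-6,"z":22,"rx":0,"ry":0,"rz":0},{"grip":0,"x":0,"y":0,"z":0,"rx":0,"ry":0,"rz":0},{"grip":0,"x":0,"y":0,"z":0,"rx":0,"ry":0,"rz":0}]'
python3 rel.py 26 3 157
python3 -c "
from h import *
t=cam('top');crop(t,220,120,190,150,4,'pics/t7.png')
s=cam('scene');crop(s,250,140,160,130,5,'pics/s7.png')"
```

```text
time: 9.15
eef_pos: [0.6256, -0.1368, 0.3909]
tcp_rot: [0.994, 0.111, -0.006, 0.025]
contact_force: [-0.5, -0.1, -0.2]
opening: 0.999
t 9.15 q [-0.368  0.222  1.681 -0.053  1.227 -0.572] op 0.999
[[ 0.9754  0.2202 -0.0063]
 [ 0.2196 -0.9743 -0.0511]
 [-0.0174  0.0484 -0.9987]]
tip foot [ 25.2   6.2 218.1] F [-0.5 -0.1 -0.2] M [ 0.   -0.03 -0.02]
to tip [26.0, 3.0, 157.0] [ 1.   0.3 61.2]
```

View pics/s7.png

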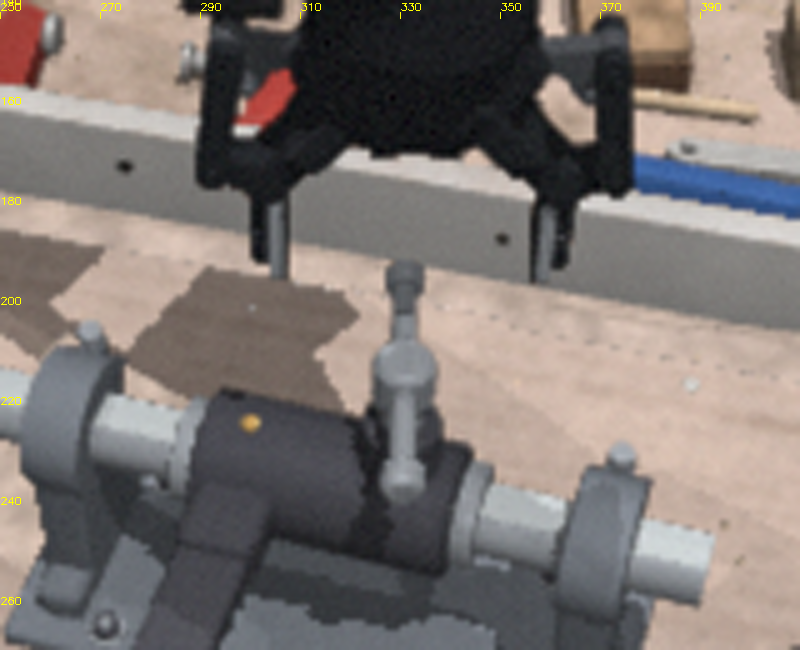

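The scene view shows the open fingers at columns 303 and 359, so their middle is at 331, in line with the hub at (331,213). I'll go down and close gently.

```bash
python3 -m jog '[{"grip":0,"x":1,"y":0,"z":20,"rx":0,"ry":0,"rz":0},{"grip":0,"x":0,"y":0,"z":20,"rx":0,"ry":0,"rz":0},{"grip":0,"x":0,"y":0,"z":17,"rx":0,"ry":0,"rz":0},{"grip":0,"x":0,"y":0,"z":0,"rx":0,"ry":0,"rz":0},{"grip":0,"x":0,"y":0,"z":0,"rx":0,"ry":0,"rz":0}]'
python3 rel.py 26 3 157
python3 -c "
from h import *
s=cam('scene');crop(s,250,140,160,130,5,'pics/s8.png')"
```

```text
time: 9.67
eef_pos: [0.6269, -0.1399, 0.3361]
tcp_rot: [0.993, 0.111, -0.004, 0.026]
contact_force: [0.4, -0.2, 0.5]
opening: 0.997
t 9.6667 q [-0.371  0.276  1.72  -0.055  1.13  -0.571] op 0.997
[[ 0.9754  0.2206 -0.0028]
 [ 0.2201 -0.9741 -0.0523]
 [-0.0143  0.0504 -0.9986]]
tip foot [ 27.3   2.9 163.3] F [ 0.4 -0.2  0.5] M [-0.02  0.03  0.04]
to tip [26.0, 3.0, 157.0] [-1.2 -0.7  6.3]
```

View pics/s8.png

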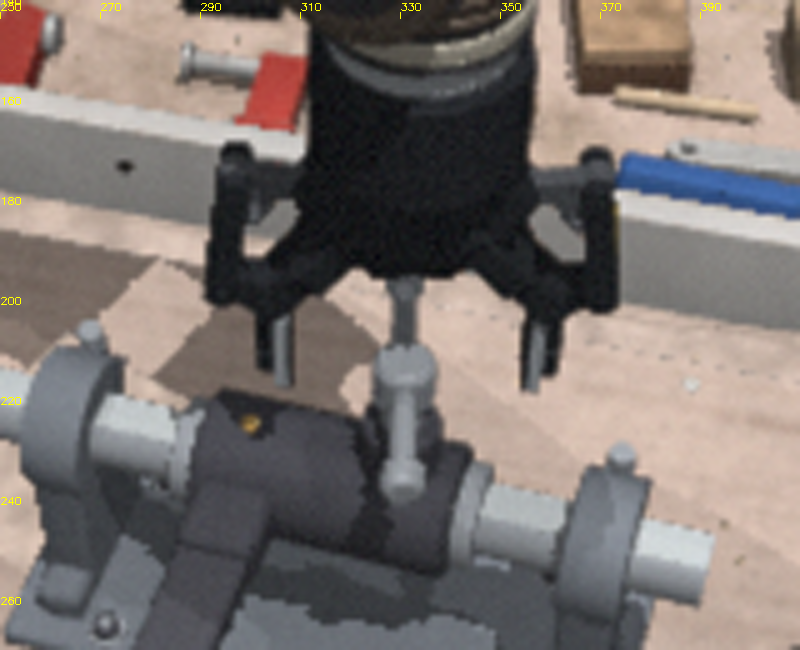

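```bash
python3 -m jog '[{"grip":0,"x":-0.6,"y":-0.5,"z":5,"rx":0,"ry":0,"rz":0},{"grip":0.5,"x":0,"y":0,"z":0,"rx":0,"ry":0,"rz":0},{"grip":0.8,"x":0,"y":0,"z":0,"rx":0,"ry":0,"rz":0},{"grip":1,"x":0,"y":0,"z":0,"rx":0,"ry":0,"rz":0},{"grip":1,"x":0,"y":0,"z":0,"rx":0,"ry":0,"rz":0},{"grip":1,"x":0,"y":0,"z":0,"rx":0,"ry":0,"rz":0},{"grip":1,"x":0,"y":0,"z":0,"rx":0,"ry":0,"rz":0}]' 20
python3 rel.py 26 3 157
python3 -c "
from h import *
s=cam('scene');crop(s,250,140,160,130,5,'pics/s9.png')"
```

```text
time: 10.3
eef_pos: [0.6261, -0.1395, 0.3309]
tcp_rot: [0.993, 0.111, -0.004, 0.026]
contact_force: [-0.7, -0.1, 1.0]
opening: 0.278
t 10.3 q [-0.371  0.279  1.726 -0.056  1.121 -0.571] op 0.278
[[ 0.9752  0.2215 -0.003 ]
 [ 0.221  -0.9739 -0.0525]
 [-0.0145  0.0506 -0.9986]]
tip foot [ 26.5   3.3 158.2] F [-0.7 -0.1  1. ] M [-0.01  0.13 -0.  ]
to tip [26.0, 3.0, 157.0] [-0.5  0.1  1.2]
```

View pics/s9.png

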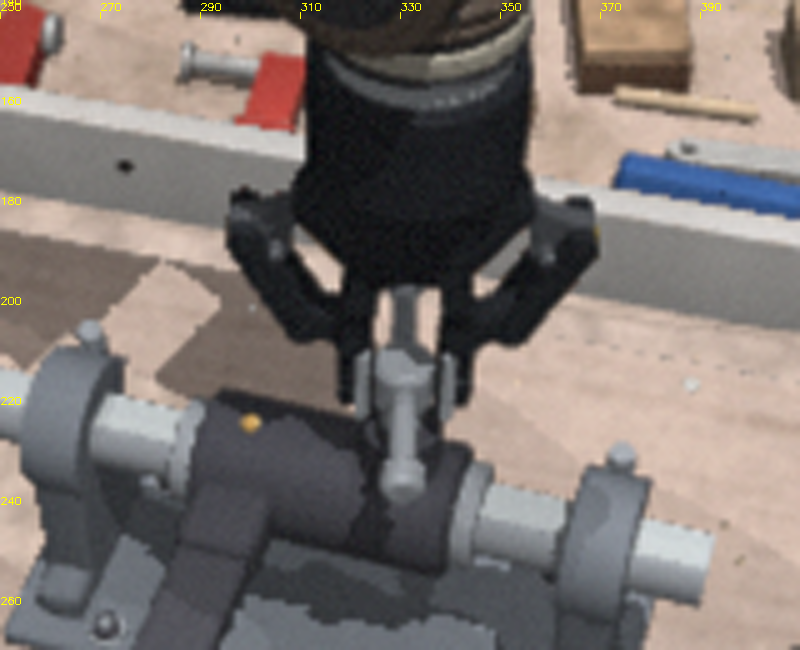

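The pads now hold the hub: the opening is 0.278, about 24 mm, and the forces are near zero. I'll raise the grip and start turning.

```bash
python3 -m jog '[{"grip":1,"x":0,"y":0,"z":0,"rx":0,"ry":0,"rz":0},{"grip":1,"x":0,"y":0,"z":0,"rx":0,"ry":0,"rz":0},{"grip":1,"x":0,"y":0,"z":0.2,"rx":0,"ry":0,"rz":6},{"grip":1,"x":0,"y":0,"z":0.2,"rx":0,"ry":0,"rz":6},{"grip":1,"x":0,"y":0,"z":0.2,"rx":0,"ry":0,"rz":6},{"grip":1,"x":0,"y":0,"z":0,"rx":0,"ry":0,"rz":0}]' 80
python3 rel.py 26 3 157
python3 -c "
from h import *
s=cam('scene');crop(s,250,140,160,130,5,'pics/s10.png')"
```

```text
time: 10.85
eef_pos: [0.6261, -0.1395, 0.3305]
tcp_rot: [0.999, -0.046, -0.0, 0.026]
contact_force: [-1.6, 0.2, 5.4]
opening: 0.258
t 10.85 q [-0.371  0.28   1.726 -0.056  1.121 -0.255] op 0.258
[[ 0.9957 -0.0925 -0.0033]
 [-0.0926 -0.9943 -0.0525]
 [ 0.0016  0.0525 -0.9986]]
tip foot [ 26.4   3.3 157.8] F [-1.6  0.2  5.4] M [ 0.05  0.55 -0.18]
to tip [26.0, 3.0, 157.0] [-0.4  0.3  0.8]
```

View pics/s10.png

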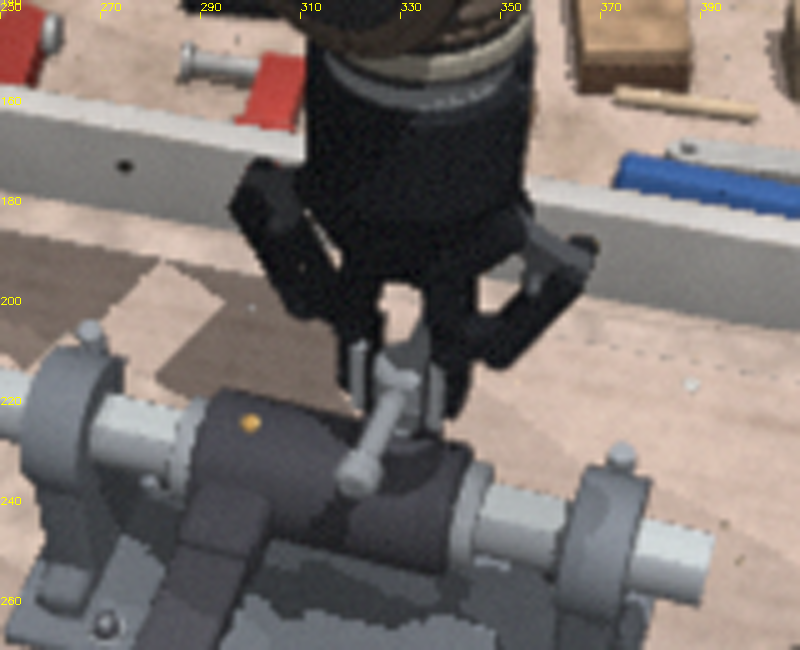

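The T-bar turned with the gripper, from straight down in the picture to (318,233). I'll continue.

```bash
python3 -m jog '[{"grip":1,"x":0,"y":0,"z":0.2,"rx":0,"ry":0,"rz":6},{"grip":1,"x":0,"y":0,"z":0.2,"rx":0,"ry":0,"rz":6},{"grip":1,"x":0,"y":0,"z":0.2,"rx":0,"ry":0,"rz":6},{"grip":1,"x":0,"y":0,"z":0.2,"rx":0,"ry":0,"rz":6},{"grip":1,"x":0,"y":0,"z":0.2,"rx":0,"ry":0,"rz":6},{"grip":1,"x":0,"y":0,"z":0.2,"rx":0,"ry":0,"rz":6},{"grip":1,"x":0,"y":0,"z":0,"rx":0,"ry":0,"rz":0}]'
python3 rel.py 26 3 157
python3 -m jog '[{"grip":1,"x":0,"y":0,"z":0.2,"rx":0,"ry":0,"rz":6},{"grip":1,"x":0,"y":0,"z":0.2,"rx":0,"ry":0,"rz":6},{"grip":1,"x":0,"y":0,"z":0.2,"rx":0,"ry":0,"rz":6},{"grip":1,"x":0,"y":0,"z":0.2,"rx":0,"ry":0,"rz":6},{"grip":1,"x":0,"y":0,"z":0.2,"rx":0,"ry":0,"rz":6},{"grip":1,"x":0,"y":0,"z":0.2,"rx":0,"ry":0,"rz":6},{"grip":1,"x":0,"y":0,"z":0,"rx":0,"ry":0,"rz":0}]'
python3 rel.py 26 3 157
```

```text
time: 11.48
eef_pos: [0.626, -0.1394, 0.3293]
tcp_rot: [0.936, -0.352, 0.007, 0.025]
contact_force: [-2.9, 0.9, 6.1]
opening: 0.257
t 11.4833 q [-0.371  0.281  1.727 -0.055  1.119  0.373] op 0.257
[[ 0.7519 -0.6592 -0.0039]
 [-0.6585 -0.7508 -0.0519]
 [ 0.0313  0.0417 -0.9986]]
tip foot [ 26.2   3.5 156.6] F [-2.9  0.9  6.1] M [ 0.16  0.67 -0.19]
to tip [26.0, 3.0, 157.0] [ 0.2  0.5 -0.4]
time: 12.07
eef_pos: [0.6259, -0.1393, 0.3281]
tcp_rot: [0.781, -0.624, 0.014, 0.021]
contact_force: [-4.5, 2.0, 6.6]
opening: 0.26
t 12.0667 q [-0.371  0.282  1.728 -0.055  1.118  1.001] op 0.26
[[ 0.2208 -0.9753 -0.0043]
 [-0.9741 -0.2203 -0.0514]
 [ 0.0492  0.0155 -0.9987]]
tip foot [ 26.    3.7 155.3] F [-4.5  2.   6.6] M [ 0.3   0.73 -0.07]
to tip [26.0, 3.0, 157.0] [ 0.7  0.2 -1.6]
```

```bash
python3 -m jog '[{"grip":1,"x":0,"y":0,"z":0.2,"rx":0,"ry":0,"rz":6},{"grip":1,"x":0,"y":0,"z":0.2,"rx":0,"ry":0,"rz":6},{"grip":1,"x":0,"y":0,"z":0.2,"rx":0,"ry":0,"rz":6},{"grip":1,"x":0,"y":0,"z":0,"rx":0,"ry":0,"rz":0}]'
python3 rel.py 26 3 157
python3 -m jog '[{"grip":1,"x":0,"y":0,"z":0.2,"rx":0,"ry":0,"rz":6},{"grip":1,"x":0,"y":0,"z":0.2,"rx":0,"ry":0,"rz":6},{"grip":1,"x":0,"y":0,"z":0,"rx":0,"ry":0,"rz":0}]'
python3 rel.py 26 3 157
python3 -c "
from h import *
s=cam('scene');crop(s,250,140,160,130,5,'pics/s11.png')"
```

```text
time: 12.4
eef_pos: [0.6259, -0.1392, 0.3275]
tcp_rot: [-0.674, 0.738, -0.017, -0.019]
contact_force: [-4.2, 1.0, 6.3]
opening: 0.26
t 12.4 q [-0.371  0.282  1.728 -0.055  1.117  1.315] op 0.26
[[-9.140e-02 -9.958e-01 -4.300e-03]
 [-9.945e-01  9.150e-02 -5.120e-02]
 [ 5.140e-02 -5.000e-04 -9.987e-01]]
tip foot [ 26.    3.8 154.7] F [-4.2  1.   6.3] M [ 0.26  0.71 -0.11]
to tip [26.0, 3.0, 157.0] [ 0.9  0.  -2.2]
time: 12.65
eef_pos: [0.6259, -0.1392, 0.3271]
tcp_rot: [-0.593, 0.805, -0.019, -0.017]
contact_force: [-4.2, 1.8, 6.4]
opening: 0.26
t 12.65 q [-0.371  0.283  1.728 -0.055  1.116  1.525] op 0.26
[[-0.2964 -0.9551 -0.0043]
 [-0.9538  0.2962 -0.0511]
 [ 0.05   -0.011  -0.9987]]
tip foot [ 26.    3.8 154.3] F [-4.2  1.8  6.4] M [ 0.3   0.76 -0.14]
to tip [26.0, 3.0, 157.0] [ 0.9 -0.2 -2.7]
```

View pics/s11.png

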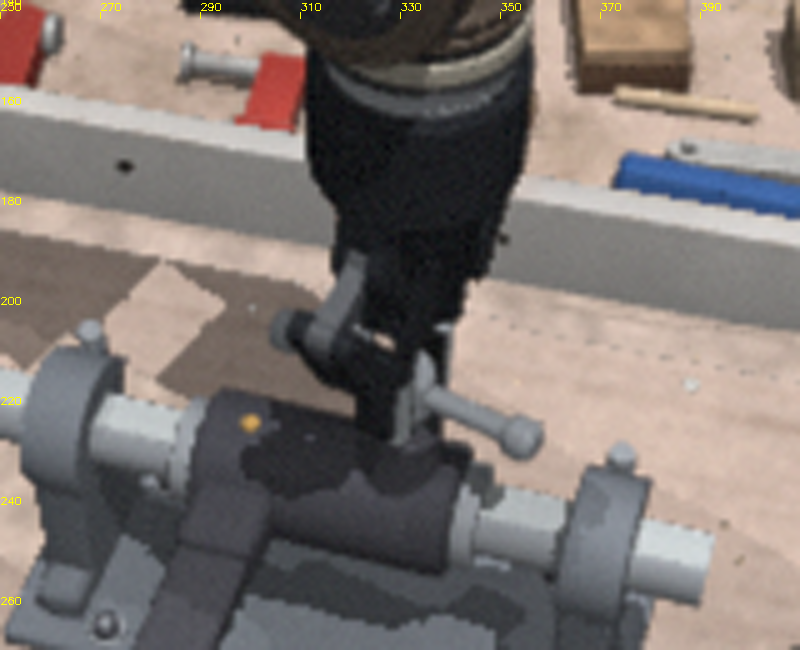

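```bash
for i in 1; do python3 -m jog '[{"grip":1,"x":0,"y":0,"z":0.2,"rx":0,"ry":0,"rz":6},{"grip":1,"x":0,"y":0,"z":0.2,"rx":0,"ry":0,"rz":6},{"grip":1,"x":0,"y":0,"z":0,"rx":0,"ry":0,"rz":0}]' >/dev/null; python3 rel.py 26 3 157 | egrep "^t |tip foot"; done
python3 -m jog '[{"grip":1,"x":0,"y":0,"z":0.2,"rx":0,"ry":0,"rz":6},{"grip":1,"x":0,"y":0,"z":0,"rx":0,"ry":0,"rz":0}]' >/dev/null; python3 rel.py 26 3 157 | egrep "^t |tip foot"
python3 -m jog '[{"grip":1,"x":0,"y":0,"z":0.2,"rx":0,"ry":0,"rz":6},{"grip":1,"x":0,"y":0,"z":0,"rx":0,"ry":0,"rz":0}]' >/dev/null; python3 rel.py 26 3 157 | egrep "^t |tip foot"
```

```text
t 12.95 q [-0.371  0.283  1.729 -0.055  1.116  1.734] op 0.26
tip foot [ 26.1   3.9 153.9] F [-4.3  2.6  6.1] M [ 0.34  0.71 -0.1 ]
t 13.1167 q [-0.371  0.284  1.729 -0.055  1.115  1.838] op 0.258
tip foot [ 26.1   3.9 153.8] F [-4.3  3.1  5.1] M [ 0.33  0.71 -0.06]
t 13.2833 q [-0.371  0.284  1.729 -0.055  1.115  1.943] op 0.261
tip foot [ 26.1   3.9 153.6] F [-4.6  2.8  7.3] M [ 0.3   0.77 -0.06]
```

```bash
python3 -m jog '[{"grip":1,"x":0,"y":0,"z":0.2,"rx":0,"ry":0,"rz":6},{"grip":1,"x":0,"y":0,"z":0,"rx":0,"ry":0,"rz":0}]' >/dev/null; python3 rel.py 26 3 157 | egrep "^t |tip foot"
python3 -m jog '[{"grip":1,"x":0,"y":0,"z":0.2,"rx":0,"ry":0,"rz":6},{"grip":1,"x":0,"y":0,"z":0,"rx":0,"ry":0,"rz":0}]' >/dev/null; python3 rel.py 26 3 157 | egrep "^t |tip foot"
python3 -c "
from h import *
s=cam('scene');crop(s,250,140,160,130,5,'pics/s12.png')"
```

```text
t 13.45 q [-0.371  0.284  1.729 -0.055  1.115  2.047] op 0.258
tip foot [ 26.1   4.  153.5] F [-4.1  3.   6.7] M [0.37 0.79 0.08]
t 13.6167 q [-0.371  0.284  1.729 -0.055  1.114  2.152] op 0.259
tip foot [ 26.2   4.  153.4] F [-3.9  3.2  6.7] M [0.39 0.73 0.12]
```

View pics/s12.png

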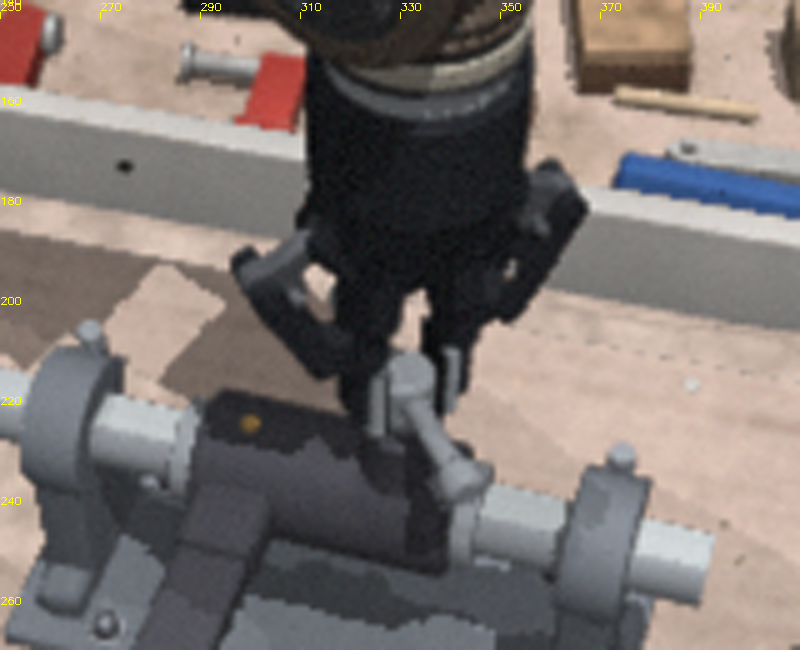

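```bash
python3 -m jog '[{"grip":1,"x":0,"y":0,"z":0.1,"rx":0,"ry":0,"rz":3},{"grip":1,"x":0,"y":0,"z":0.1,"rx":0,"ry":0,"rz":3}]' >/dev/null; python3 rel.py 26 3 157 | egrep "^t |tip foot"
python3 -m jog '[{"grip":1,"x":0,"y":0,"z":0.1,"rx":0,"ry":0,"rz":3}]' >/dev/null; python3 rel.py 26 3 157 | egrep "^t |tip foot"
python3 -m jog '[{"grip":1,"x":0,"y":0,"z":0.1,"rx":0,"ry":0,"rz":3}]' >/dev/null; python3 rel.py 26 3 157 | egrep "^t |tip foot"
python3 -m jog '[{"grip":1,"x":0,"y":0,"z":0,"rx":0,"ry":0,"rz":0}]' >/dev/null; python3 rel.py 26 3 157 | egrep "^t |tip foot"
```

```text
t 13.8333 q [-0.371  0.284  1.729 -0.055  1.114  2.255] op 0.26
tip foot [ 26.2   4.  153.2] F [-3.7  3.   5.7] M [0.46 0.73 0.38]
t 13.9167 q [-0.371  0.284  1.729 -0.055  1.114  2.307] op 0.263
tip foot [ 26.2   4.  153.1] F [-3.2  3.8  5.5] M [0.46 0.76 0.38]
t 14.0 q [-0.371  0.284  1.729 -0.055  1.114  2.36 ] op 0.26
tip foot [ 26.3   4.  153.1] F [-3.4  3.3  6.1] M [0.51 0.72 0.42]
t 14.0833 q [-0.371  0.284  1.729 -0.055  1.114  2.359] op 0.262
tip foot [ 26.3   4.1 153.1] F [-2.6  3.8  6.3] M [0.4  0.78 0.32]
```

```bash
python3 -m jog '[{"grip":1,"x":0,"y":0,"z":0.1,"rx":0,"ry":0,"rz":3},{"grip":1,"x":0,"y":0,"z":0.1,"rx":0,"ry":0,"rz":3}]' >/dev/null; python3 rel.py 26 3 157 | egrep "^t |tip foot"
python3 -m jog '[{"grip":1,"x":0,"y":0,"z":0.1,"rx":0,"ry":0,"rz":3}]' >/dev/null; python3 rel.py 26 3 157 | egrep "^t |tip foot"
python3 -m jog '[{"grip":1,"x":0,"y":0,"z":0.1,"rx":0,"ry":0,"rz":3}]' >/dev/null; python3 rel.py 26 3 157 | egrep "^t |tip foot"
python3 -c "
from h import *
s=cam('scene');crop(s,250,140,160,130,5,'pics/s13.png')"
```

```text
t 14.25 q [-0.371  0.285  1.729 -0.055  1.113  2.464] op 0.26
tip foot [ 26.3   4.  152.9] F [-4.1  3.6  7.5] M [0.46 0.77 0.44]
t 14.3333 q [-0.37   0.285  1.729 -0.055  1.113  2.516] op 0.258
tip foot [ 26.4   4.1 152.9] F [-3.6  3.2  7.4] M [0.49 0.71 0.49]
t 14.4167 q [-0.37   0.285  1.729 -0.055  1.113  2.568] op 0.262
tip foot [ 26.4   4.1 152.8] F [-3.3  3.7  6.8] M [0.5  0.7  0.54]
```

View pics/s13.png

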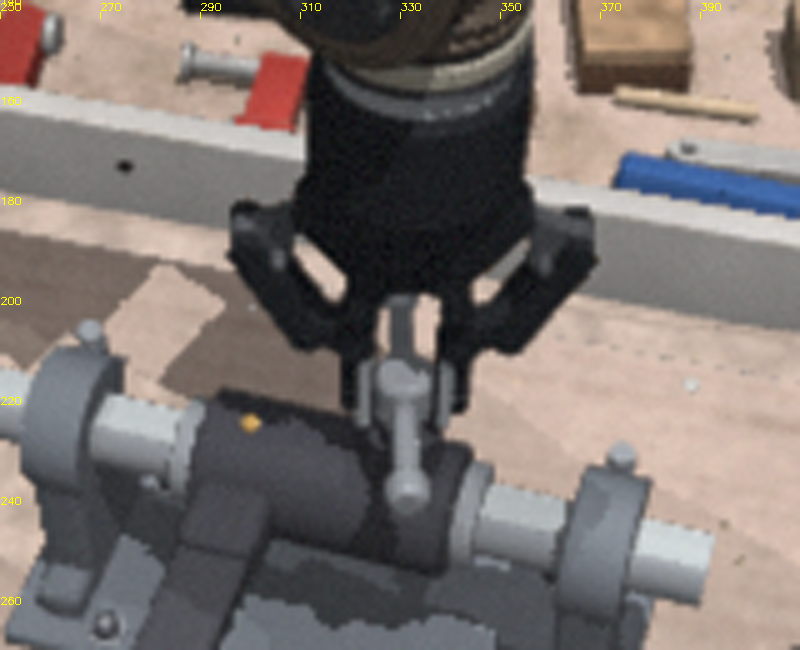

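```bash
python3 -m jog '[{"grip":1,"x":0,"y":0,"z":0.1,"rx":0,"ry":0,"rz":3},{"grip":1,"x":0,"y":0,"z":0.1,"rx":0,"ry":0,"rz":3}]' >/dev/null; python3 rel.py 26 3 157 | egrep "^t |tip foot"
python3 -m jog '[{"grip":1,"x":0,"y":0,"z":0.1,"rx":0,"ry":0,"rz":3}]' >/dev/null; python3 rel.py 26 3 157 | egrep "^t |tip foot"
python3 -m jog '[{"grip":1,"x":0,"y":0,"z":0,"rx":0,"ry":0,"rz":0},{"grip":1,"x":0,"y":0,"z":0,"rx":0,"ry":0,"rz":0}]' >/dev/null; python3 rel.py 26 3 157 | egrep "^t |tip foot"
```

```text
t 14.6333 q [-0.37   0.285  1.729 -0.055  1.113  2.673] op 0.261
tip foot [ 26.5   4.1 152.7] F [-3.2  4.5  7.6] M [0.53 0.69 0.64]
t 14.7167 q [-0.37   0.285  1.729 -0.055  1.112  2.725] op 0.256
tip foot [ 26.5   4.1 152.7] F [-3.5  3.8  7.6] M [0.5  0.72 0.69]
t 14.8833 q [-0.37   0.285  1.729 -0.055  1.112  2.723] op 0.259
tip foot [ 26.5   4.1 152.6] F [-4.1  2.8  7.3] M [0.54 0.69 0.55]
```

The torque is 0.69 N m while turning, well above the tight level. I'll release and back off.

```bash
python3 -m jog '[{"grip":0.7,"x":0,"y":0,"z":0,"rx":0,"ry":0,"rz":0},{"grip":0.4,"x":0,"y":0,"z":0,"rx":0,"ry":0,"rz":0},{"grip":0,"x":0,"y":0,"z":0,"rx":0,"ry":0,"rz":0},{"grip":0,"x":0,"y":0,"z":0,"rx":0,"ry":0,"rz":0},{"grip":0,"x":0,"y":0,"z":0,"rx":0,"ry":0,"rz":0},{"grip":0,"x":0,"y":0,"z":0,"rx":0,"ry":0,"rz":0}]' 20
python3 rel.py 26 3 157 | egrep "^t |tip foot"
python3 -m jog '[{"grip":0,"x":0,"y":0,"z":-15,"rx":0,"ry":0,"rz":0},{"grip":0,"x":0,"y":0,"z":-30,"rx":0,"ry":0,"rz":0},{"grip":0,"x":0,"y":0,"z":-35,"rx":0,"ry":0,"rz":0},{"grip":0,"x":0,"y":0,"z":-35,"rx":0,"ry":0,"rz":0},{"grip":0,"x":0,"y":0,"z":0,"rx":0,"ry":0,"rz":0}]'
python3 rel.py -70 -185 265
```

```text
time: 15.38
eef_pos: [0.6261, -0.1399, 0.3238]
tcp_rot: [-0.033, 0.999, -0.026, -0.002]
contact_force: [-0.4, -0.6, 0.2]
opening: 0.983
t 15.3833 q [-0.372  0.287  1.73  -0.055  1.109  2.728] op 0.983
tip foot [ 26.4   3.  151. ] F [-0.4 -0.6  0.2] M [-0.02 -0.04 -0.02]
time: 15.8
eef_pos: [0.6275, -0.1339, 0.449]
tcp_rot: [-0.033, 0.999, -0.029, 0.005]
contact_force: [0.8, 0.4, 2.1]
opening: 1.0
t 15.8 q [-0.362  0.18   1.622 -0.052  1.308  2.726] op 1.0
[[-0.9978 -0.0658  0.0119]
 [-0.0664  0.9961 -0.0578]
 [-0.0081 -0.0585 -0.9983]]
tip foot [ 30.1   8.2 276.3] F [0.8 0.4 2.1] M [ 0.05 -0.03  0.01]
to tip [-70.0, -185.0, 265.0] [ 122.4 -179.1   20.9]
```

```bash
python3 -m jog '[{"grip":0,"x":28,"y":-15,"z":0,"rx":0,"ry":0,"rz":0},{"grip":0,"x":28,"y":-28,"z":0,"rx":0,"ry":0,"rz":0},{"grip":0,"x":25,"y":-32,"z":0,"rx":0,"ry":0,"rz":0},{"grip":0,"x":20,"y":-35,"z":0,"rx":0,"ry":0,"rz":0},{"grip":0,"x":0,"y":-35,"z":0,"rx":0,"ry":0,"rz":0},{"grip":0,"x":0,"y":-35,"z":0,"rx":0,"ry":0,"rz":0},{"grip":0,"x":0,"y":0,"z":0,"rx":0,"ry":0,"rz":0},{"grip":0,"x":0,"y":0,"z":0,"rx":0,"ry":0,"rz":0}]'
python3 rel.py 26 3 157 | egrep "^t |tip foot"
python3 -c "
from h import *
t=cam('top');crop(t,220,120,190,150,4,'pics/t14.png')
s=cam('scene');crop(s,220,180,190,150,4,'pics/s14.png')"
```

```text
time: 16.47
eef_pos: [0.5371, -0.3215, 0.4486]
tcp_rot: [-0.032, 0.999, -0.026, -0.002]
contact_force: [-0.5, 0.7, 0.0]
opening: 1.004
t 16.4667 q [-0.696  0.146  1.662 -0.043  1.304  2.393] op 1.004
tip foot [ -53.  -183.   275.8] F [-0.5  0.7  0. ] M [0.04 0.01 0.  ]
```

View pics/t14.png

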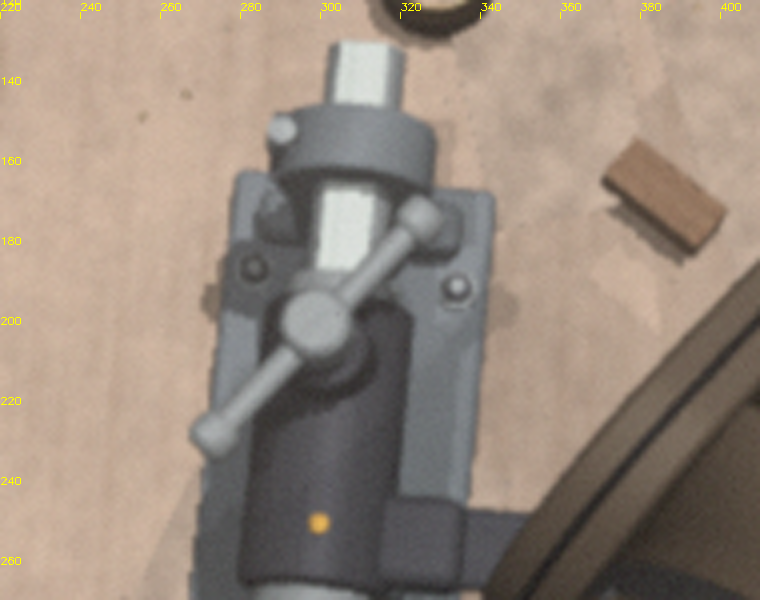

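View pics/s14.png

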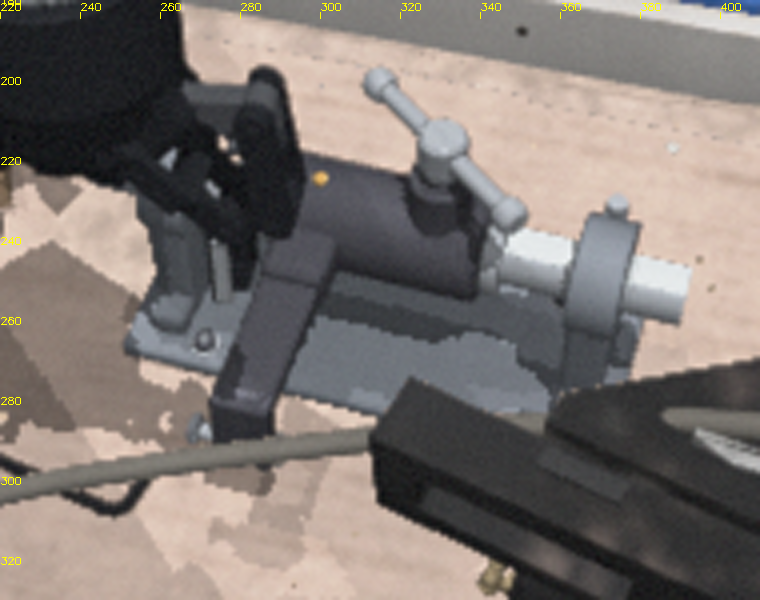

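The handle sprang back. In the top view the T-bar now runs (273,229)–(325,174), about 45° short of where I let go. The sleeve dot hasn't moved, still at (299,250). I'll measure this and see whether it's still creeping.

```bash
python3 hub.py 299 200.9 330.8 214.5; python3 hub.py 273 229.25 314.3 200.3;python3 hub.py 325.25 174 347.7 233; python3 -c "
from h import *
t=cam('top');s=cam('scene');print(get_state()['time'])
a=onz(t,(273,229.25),.17);b=onz(t,(325.25,174),.17);print(np.degrees(np.arctan2(*(b-a)[1::-1])),(a+b)/2)
a=onz(t,(262,207.75),.172);b=onz(t,(336,194.25),.172);print(np.degrees(np.arctan2(*(b-a)[1::-1])),(a+b)/2)
crop(t,240,160,110,90,7,'pics/t15.png')"
```

```text
[ 0.6263 -0.1481  0.175 ] [27.1  3.8 75. ] 2.9487433701218895 ang -0.050623377669408956
top only [23.7  2.5 83. ] ang -0.030111378013082547
[ 0.5864 -0.1148  0.1684] [-14.5  35.   68.4] 1.8284532696307307 ang -0.4729604945876453
top only [-18.3  33.   83. ] ang -0.37842737802867704
[ 0.6661 -0.1823  0.1735] [ 68.6 -28.3  73.5] 2.3572322234609486 ang 0.36753846461336287
top only [ 64.6 -29.1  83. ] ang 0.33721138637928605
16.9667
-39.82728152614815 [ 0.62563815 -0.14910842  0.17      ]
-76.91803904158253 [ 0.62560424 -0.14878323  0.172     ]
```

View pics/t15.png

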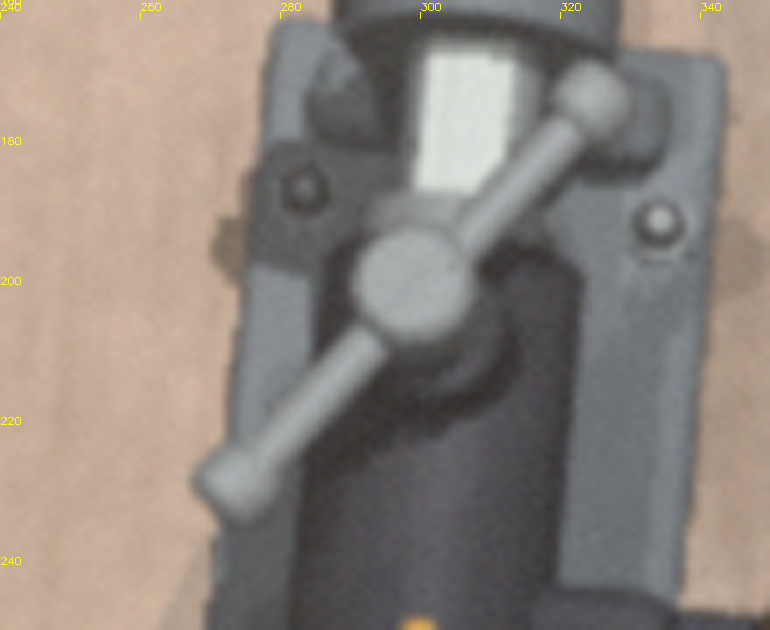

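```bash
python3 -m jog '[{"grip":0,"x":0,"y":35,"z":0,"rx":0,"ry":0,"rz":0},{"grip":0,"x":0,"y":38,"z":0,"rx":0,"ry":0,"rz":0},{"grip":0,"x":-20,"y":35,"z":0,"rx":0,"ry":0,"rz":0},{"grip":0,"x":-25,"y":32,"z":0,"rx":0,"ry":0,"rz":0},{"grip":0,"x":-28,"y":28,"z":0,"rx":0,"ry":0,"rz":0},{"grip":0,"x":-20,"y":20,"z":0,"rx":0,"ry":0,"rz":-5},{"grip":0,"x":0,"y":0,"z":0,"rx":0,"ry":0,"rz":-7},{"grip":0,"x":0,"y":0,"z":0,"rx":0,"ry":0,"rz":-7}]'
python3 -m jog '[{"grip":0,"x":0,"y":0,"z":0,"rx":0,"ry":0,"rz":-7},{"grip":0,"x":0,"y":0,"z":5,"rx":0,"ry":0,"rz":-7},{"grip":0,"x":0,"y":0,"z":10,"rx":0,"ry":0,"rz":-7},{"grip":0,"x":0,"y":0,"z":15,"rx":0,"ry":0,"rz":-6.4},{"grip":0,"x":0,"y":0,"z":15,"rx":0,"ry":0,"rz":0},{"grip":0,"x":0,"y":0,"z":0,"rx":0,"ry":0,"rz":0}]'
python3 rel.py 26.5 3 155
```

```text
time: 17.63
eef_pos: [0.6188, -0.1241, 0.4383]
tcp_rot: [-0.202, 0.979, -0.025, -0.007]
contact_force: [0.4, -0.9, -0.2]
opening: 1.001
time: 18.13
eef_pos: [0.617, -0.1282, 0.3899]
tcp_rot: [-0.424, 0.905, -0.021, -0.015]
contact_force: [-0.2, -0.1, -0.1]
opening: 0.998
t 18.1333 q [-0.36   0.201  1.707 -0.053  1.225  1.924] op 0.998
[[-0.6399 -0.7684 -0.0089]
 [-0.7672  0.6395 -0.05  ]
 [ 0.0441 -0.0252 -0.9987]]
tip foot [ 15.8  14.4 217.1] F [-0.2 -0.1 -0.1] M [0.   0.02 0.03]
to tip [26.5, 3.0, 155.0] [ -0.  -13.9  62.5]
```

```bash
python3 -m jog '[{"grip":0,"x":0,"y":-14,"z":0,"rx":0,"ry":0,"rz":0},{"grip":0,"x":0,"y":0,"z":0,"rx":0,"ry":0,"rz":0},{"grip":0,"x":0,"y":0,"z":20,"rx":0,"ry":0,"rz":0},{"grip":0,"x":0,"y":0,"z":20,"rx":0,"ry":0,"rz":0},{"grip":0,"x":0,"y":0,"z":20,"rx":0,"ry":0,"rz":0},{"grip":0,"x":0,"y":0,"z":0,"rx":0,"ry":0,"rz":0},{"grip":0,"x":0,"y":0,"z":0,"rx":0,"ry":0,"rz":0}]'
python3 rel.py 26.5 3.3 153.5
python3 -c "
from h import *
s=cam('scene');crop(s,250,140,160,130,5,'pics/s16.png')"
```

```text
time: 18.72
eef_pos: [0.6281, -0.1405, 0.3337]
tcp_rot: [-0.424, 0.905, -0.022, -0.013]
contact_force: [0.2, -0.4, -0.2]
opening: 0.998
t 18.7167 q [-0.372  0.281  1.718 -0.055  1.129  1.917] op 0.998
[[-0.6402 -0.7682 -0.0049]
 [-0.767   0.6396 -0.0514]
 [ 0.0426 -0.0292 -0.9987]]
tip foot [ 28.1   2.6 161. ] F [ 0.2 -0.4 -0.2] M [ 0.05 -0.02 -0.02]
to tip [26.5, 3.3, 153.5] [0.1 1.9 7.4]
```

View pics/s16.png

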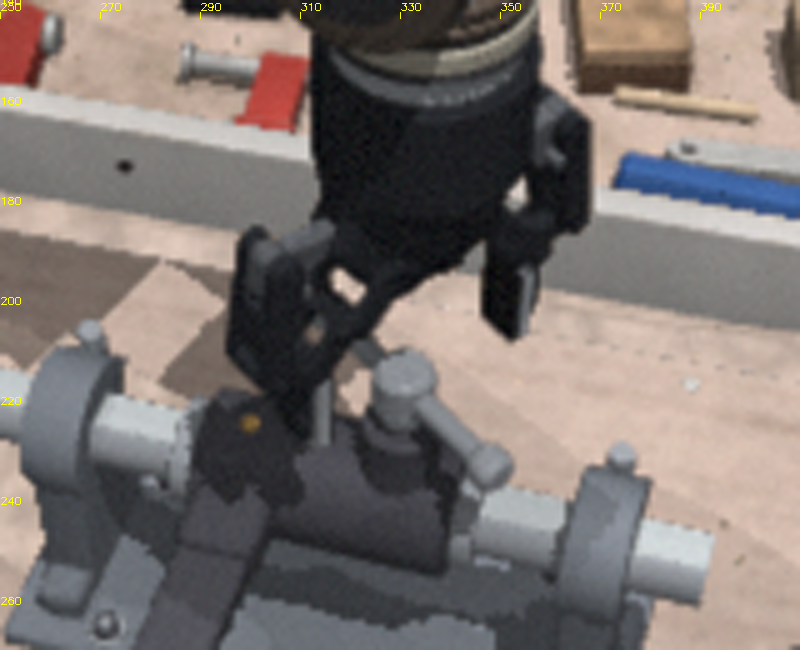

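```bash
python3 -m jog '[{"grip":0,"x":0,"y":2,"z":7,"rx":0,"ry":0,"rz":0},{"grip":0.5,"x":0,"y":0,"z":0,"rx":0,"ry":0,"rz":0},{"grip":0.8,"x":0,"y":0,"z":0,"rx":0,"ry":0,"rz":0},{"grip":1,"x":0,"y":0,"z":0,"rx":0,"ry":0,"rz":0},{"grip":1,"x":0,"y":0,"z":0,"rx":0,"ry":0,"rz":0},{"grip":1,"x":0,"y":0,"z":0,"rx":0,"ry":0,"rz":0},{"grip":1,"x":0,"y":0,"z":0,"rx":0,"ry":0,"rz":0}]' 20
python3 rel.py 26 3 157| egrep "^t |tip foot"
python3 -m jog '[{"grip":1,"x":0,"y":0,"z":0,"rx":0,"ry":0,"rz":0},{"grip":1,"x":0,"y":0,"z":0.1,"rx":0,"ry":0,"rz":3},{"grip":1,"x":0,"y":0,"z":0.1,"rx":0,"ry":0,"rz":3}]' 80 >/dev/null; python3 rel.py 26 3 157| egrep "^t |tip foot"
python3 -m jog '[{"grip":1,"x":0,"y":0,"z":0.1,"rx":0,"ry":0,"rz":3}]' >/dev/null; python3 rel.py 26 3 157| egrep "^t |tip foot"
python3 -m jog '[{"grip":1,"x":0,"y":0,"z":0.1,"rx":0,"ry":0,"rz":3}]' >/dev/null; python3 rel.py 26 3 157| egrep "^t |tip foot"
python3 -m jog '[{"grip":1,"x":0,"y":0,"z":0,"rx":0,"ry":0,"rz":0}]' >/dev/null; python3 rel.py 26 3 157| egrep "^t |tip foot"
```

```text
time: 19.35
eef_pos: [0.627, -0.1398, 0.3278]
tcp_rot: [-0.424, 0.905, -0.023, -0.012]
contact_force: [0.9, 0.6, 1.8]
opening: 0.278
t 19.35 q [-0.371  0.284  1.726 -0.055  1.115  1.918] op 0.278
tip foot [ 27.5   3.  155. ] F [0.9 0.6 1.8] M [ 0.05  0.01 -0.04]
t 19.6 q [-0.371  0.284  1.725 -0.056  1.115  2.025] op 0.261
tip foot [ 27.5   2.9 155.1] F [-1.5 -0.3  3.1] M [0.1  0.11 0.22]
t 19.6833 q [-0.371  0.284  1.726 -0.056  1.115  2.077] op 0.259
tip foot [ 27.4   2.8 155. ] F [-0.9  1.4  3.4] M [0.01 0.19 0.21]
t 19.7667 q [-0.371  0.284  1.726 -0.056  1.115  2.129] op 0.257
tip foot [ 27.4   2.8 155. ] F [-1.3  0.7  3.7] M [0.05 0.24 0.23]
t 19.85 q [-0.371  0.284  1.726 -0.056  1.115  2.128] op 0.254
tip foot [ 27.4   2.8 154.9] F [-1.4 -0.   4.5] M [-0.04  0.3   0.14]
```

```bash
python3 -m jog '[{"grip":1,"x":0,"y":0,"z":0.1,"rx":0,"ry":0,"rz":3},{"grip":1,"x":0,"y":0,"z":0.1,"rx":0,"ry":0,"rz":3}]' 80 >/dev/null; python3 rel.py 26 3 157| egrep "^t |tip foot"
python3 -m jog '[{"grip":1,"x":0,"y":0,"z":0.1,"rx":0,"ry":0,"rz":3},{"grip":1,"x":0,"y":0,"z":0.1,"rx":0,"ry":0,"rz":3}]' >/dev/null; python3 rel.py 26 3 157| egrep "^t |tip foot"
python3 -m jog '[{"grip":1,"x":0,"y":0,"z":0.1,"rx":0,"ry":0,"rz":3},{"grip":1,"x":0,"y":0,"z":0.1,"rx":0,"ry":0,"rz":3}]' >/dev/null; python3 rel.py 26 3 157| egrep "^t |tip foot"
python3 -m jog '[{"grip":1,"x":0,"y":0,"z":0.1,"rx":0,"ry":0,"rz":3},{"grip":1,"x":0,"y":0,"z":0.1,"rx":0,"ry":0,"rz":3}]' >/dev/null; python3 rel.py 26 3 157| egrep "^t |tip foot"
python3 -m jog '[{"grip":1,"x":0,"y":0,"z":0,"rx":0,"ry":0,"rz":0}]' >/dev/null; python3 rel.py 26 3 157| egrep "^t |tip foot"
python3 -c "
from h import *
s=cam('scene');crop(s,250,140,160,130,5,'pics/s17.png')"
```

```text
t 20.0167 q [-0.371  0.284  1.726 -0.057  1.115  2.233] op 0.261
tip foot [ 27.3   2.7 154.9] F [-1.7 -0.1  5.1] M [-0.03  0.3   0.29]
t 20.1833 q [-0.371  0.285  1.726 -0.057  1.115  2.337] op 0.26
tip foot [ 27.3   2.7 154.7] F [-1.4  0.6  4.3] M [0.04 0.34 0.35]
t 20.35 q [-0.371  0.285  1.726 -0.057  1.115  2.442] op 0.256
tip foot [ 27.2   2.6 154.6] F [-2.1  0.9  5.9] M [-0.    0.46  0.43]
t 20.5167 q [-0.371  0.285  1.726 -0.057  1.115  2.546] op 0.258
tip foot [ 27.1   2.6 154.5] F [-3.1  0.7  6.3] M [0.01 0.63 0.5 ]
t 20.6 q [-0.371  0.285  1.726 -0.057  1.115  2.545] op 0.259
tip foot [ 27.1   2.7 154.5] F [-2.4  0.1  5.8] M [-0.06  0.58  0.42]
```

View pics/s17.png

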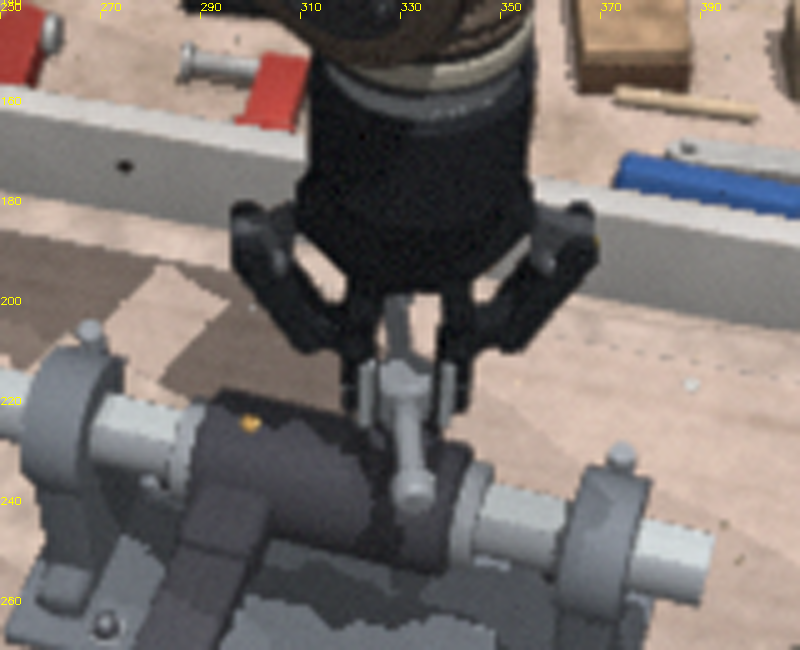

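The T-bar is at (331,238) and follows the gripper. Letting go all at once may have flung the handle back past its resting point. This time I'll back off slowly under grip and see how much friction holds.

```bash
python3 -m jog '[{"grip":1,"x":0,"y":0,"z":0,"rx":0,"ry":0,"rz":-1}]' >/dev/null; python3 rel.py 26 3 157| egrep "^t |tip foot"
python3 -m jog '[{"grip":1,"x":0,"y":0,"z":0,"rx":0,"ry":0,"rz":-1}]' >/dev/null; python3 rel.py 26 3 157| egrep "^t |tip foot"
python3 -m jog '[{"grip":1,"x":0,"y":0,"z":0,"rx":0,"ry":0,"rz":-1}]' >/dev/null; python3 rel.py 26 3 157| egrep "^t |tip foot"
python3 -m jog '[{"grip":1,"x":0,"y":0,"z":0,"rx":0,"ry":0,"rz":-1}]' >/dev/null; python3 rel.py 26 3 157| egrep "^t |tip foot"
```

```text
t 20.7333 q [-0.371  0.285  1.726 -0.057  1.115  2.526] op 0.26
tip foot [ 27.1   2.7 154.5] F [-2.1  0.6  5.4] M [0.   0.5  0.39]
t 20.8167 q [-0.371  0.285  1.726 -0.057  1.115  2.508] op 0.257
tip foot [ 27.1   2.7 154.5] F [-3.1  0.1  6.8] M [0.05 0.52 0.41]
t 20.9 q [-0.371  0.285  1.726 -0.057  1.115  2.491] op 0.257
tip foot [ 27.1   2.7 154.5] F [-3.2 -0.   4.8] M [-0.01  0.56  0.39]
t 20.9833 q [-0.371  0.285  1.726 -0.057  1.115  2.473] op 0.256
tip foot [ 27.1   2.7 154.5] F [-2.9 -0.   5.4] M [-0.03  0.58  0.37]
```

```bash
python3 -m jog '[{"grip":1,"x":0,"y":0,"z":-0.1,"rx":0,"ry":0,"rz":-3}]' >/dev/null; python3 rel.py 26 3 157| egrep "^t |tip foot"
python3 -m jog '[{"grip":1,"x":0,"y":0,"z":-0.1,"rx":0,"ry":0,"rz":-3}]' >/dev/null; python3 rel.py 26 3 157| egrep "^t |tip foot"
python3 -m jog '[{"grip":1,"x":0,"y":0,"z":-0.1,"rx":0,"ry":0,"rz":-3}]' >/dev/null; python3 rel.py 26 3 157| egrep "^t |tip foot"
```

```text
t 21.0667 q [-0.371  0.285  1.726 -0.057  1.115  2.421] op 0.258
tip foot [ 27.2   2.7 154.6] F [-1.8  0.5  3.7] M [0.08 0.45 0.25]
t 21.15 q [-0.371  0.285  1.726 -0.057  1.115  2.367] op 0.256
tip foot [ 27.3   2.7 154.6] F [-2.2 -0.3  4.1] M [-0.02  0.4   0.32]
t 21.2333 q [-0.371  0.285  1.726 -0.056  1.115  2.315] op 0.254
tip foot [ 27.3   2.7 154.7] F [-2.2  0.6  4.7] M [0.06 0.41 0.12]
```

```bash
cat > m.py <<'E'
from h import *
import time
L=[]
for i in range(1):
    st=get_state(); L.append(st['wrist_torque'][2])
print("t",round(st['time'],2),"q6",st['qpos'][5].round(3),"Mz",np.round(L,3),"F",st['contact_force'].round(1))
E
H='x'; python3 -m jog '[{"grip":1,"x":0,"y":0,"z":0,"rx":0,"ry":0,"rz":0}]' >/dev/null; python3 m.py
python3 -m jog '[{"grip":1,"x":0,"y":0,"z":-0.1,"rx":0,"ry":0,"rz":-3}]' >/dev/null; python3 m.py
python3 -m jog '[{"grip":1,"x":0,"y":0,"z":0,"rx":0,"ry":0,"rz":-1}]' >/dev/null; python3 m.py
python3 -m jog '[{"grip":1,"x":0,"y":0,"z":-0.1,"rx":0,"ry":0,"rz":-1}]' >/dev/null; python3 m.py
python3 -m jog '[{"grip":1,"x":0,"y":0,"z":0,"rx":0,"ry":0,"rz":0}]' >/dev/null; python3 m.py
python3 -m jog '[{"grip":1,"x":0,"y":0,"z":0,"rx":0,"ry":0,"rz":0}]' >/dev/null; python3 m.py
```

```text
t 21.32 q6 2.316 Mz [0.297] F [-1.6 -0.5  5.2]
t 21.4 q6 2.266 Mz [0.113] F [-1.6 -0.6  6. ]
t 21.48 q6 2.247 Mz [0.217] F [-2.3  0.1  4.9]
t 21.57 q6 2.231 Mz [0.212] F [-2.2 -0.1  5.3]
t 21.65 q6 2.231 Mz [0.182] F [-1.5 -0.3  5.8]
t 21.73 q6 2.231 Mz [0.193] F [-1.7  0.1  6.1]
```

```bash
python3 -c "
from h import *
s=cam('scene');crop(s,250,140,160,130,5,'pics/s18.png')"
```

```text
(no output)
```

View pics/s18.png

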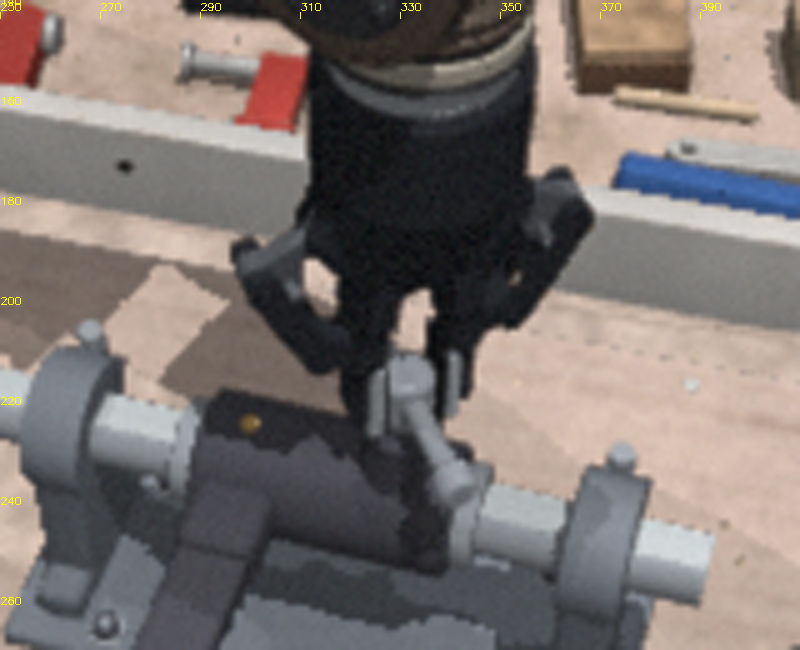

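```bash
python3 -m jog '[{"grip":1,"x":0,"y":0,"z":0,"rx":0,"ry":0,"rz":-1},{"grip":1,"x":0,"y":0,"z":0,"rx":0,"ry":0,"rz":-1},{"grip":1,"x":0,"y":0,"z":0,"rx":0,"ry":0,"rz":0}]' >/dev/null; python3 m.py
python3 -m jog '[{"grip":1,"x":0,"y":0,"z":0,"rx":0,"ry":0,"rz":-1},{"grip":1,"x":0,"y":0,"z":-0.1,"rx":0,"ry":0,"rz":-1},{"grip":1,"x":0,"y":0,"z":0,"rx":0,"ry":0,"rz":0}]' >/dev/null; python3 m.py
python3 -m jog '[{"grip":1,"x":0,"y":0,"z":0,"rx":0,"ry":0,"rz":0}]' >/dev/null; python3 m.py
```

```text
t 22.03 q6 2.196 Mz [0.206] F [-2.7  0.2  5.1]
t 22.28 q6 2.161 Mz [0.136] F [-1.6  0.3  5.9]
t 22.37 q6 2.162 Mz [0.138] F [-2.4  0.2  4.5]
```

```bash
python3 -m jog '[{"grip":0.7,"x":0,"y":0,"z":0,"rx":0,"ry":0,"rz":0},{"grip":0.4,"x":0,"y":0,"z":0,"rx":0,"ry":0,"rz":0},{"grip":0,"x":0,"y":0,"z":0,"rx":0,"ry":0,"rz":0},{"grip":0,"x":0,"y":0,"z":0,"rx":0,"ry":0,"rz":0},{"grip":0,"x":0,"y":0,"z":0,"rx":0,"ry":0,"rz":0}]' 20 >/dev/null; python3 m.py
python3 -c "
from h import *
s=cam('scene');crop(s,250,140,160,130,5,'pics/s19.png')"
```

```text
t 22.78 q6 2.163 Mz [0.014] F [ 0.1 -0.6  0.4]
```

View pics/s19.png

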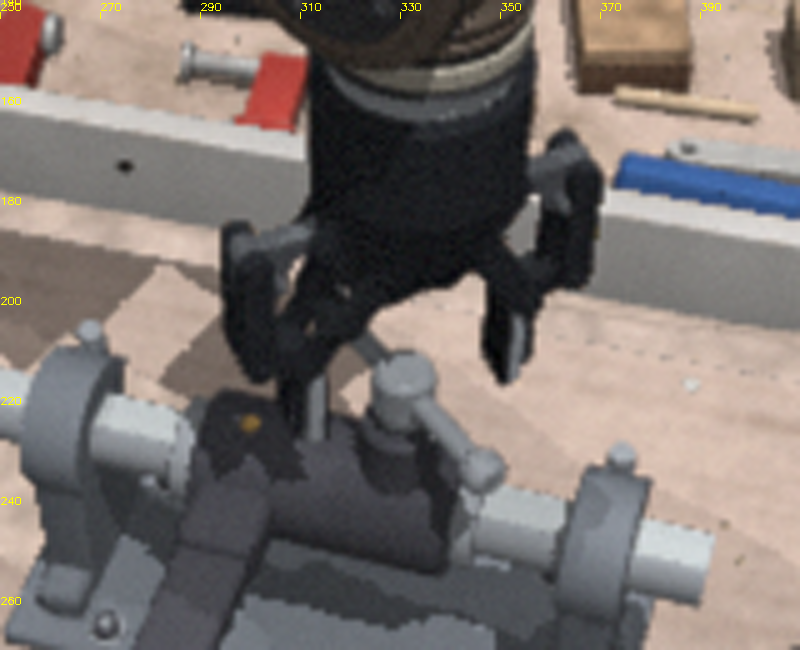

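```bash
python3 -m jog '[{"grip":0,"x":0,"y":0,"z":-20,"rx":0,"ry":0,"rz":0},{"grip":0,"x":0,"y":0,"z":-35,"rx":0,"ry":0,"rz":0},{"grip":0,"x":0,"y":0,"z":-35,"rx":0,"ry":0,"rz":0},{"grip":1,"x":0,"y":0,"z":-10,"rx":0,"ry":0,"rz":0},{"grip":1,"x":0,"y":0,"z":0,"rx":0,"ry":0,"rz":0}]' 40 >/dev/null
python3 rel.py -36 -95 200
python3 -c "
from h import *
s=cam('scene');crop(s,250,140,160,130,5,'pics/s20.png')"
```

```text
t 23.25 q [-0.363  0.193  1.639 -0.052  1.285  2.161] op 0.748
[[-0.8071 -0.5903  0.006 ]
 [-0.5897  0.8057 -0.0556]
 [ 0.0279 -0.0484 -0.9984]]
tip foot [ 29.4   7.8 259.1] F [-0.1  0.7  0.6] M [-0.02 -0.   -0.  ]
to tip [-36.0, -95.0, 200.0] [113.9 -35.4  64.1]
```

View pics/s20.png

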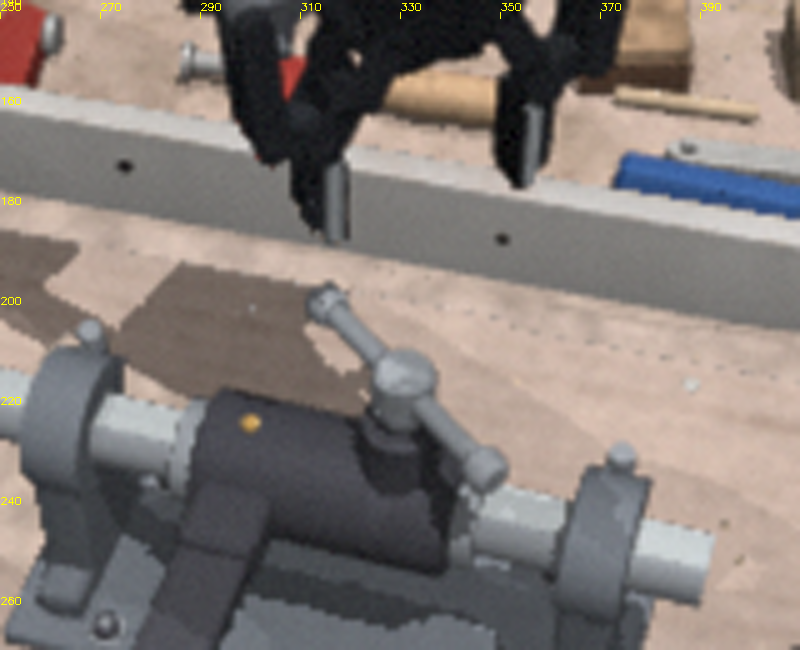

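```bash
python3 -m jog '[{"grip":1,"x":28,"y":-9,"z":0,"rx":0,"ry":0,"rz":0},{"grip":1,"x":28,"y":-9,"z":0,"rx":0,"ry":0,"rz":0},{"grip":1,"x":28,"y":-9,"z":10,"rx":0,"ry":0,"rz":0},{"grip":1,"x":28,"y":-9,"z":25,"rx":0,"ry":0,"rz":0},{"grip":1,"x":0,"y":0,"z":30,"rx":0,"ry":0,"rz":0},{"grip":1,"x":0,"y":0,"z":30,"rx":0,"ry":0,"rz":0},{"grip":1,"x":0,"y":0,"z":15,"rx":0,"ry":0,"rz":0},{"grip":1,"x":0,"y":0,"z":0,"rx":0,"ry":0,"rz":0}]' >/dev/null
python3 rel.py -36 -100 115
```

```text
t 23.9667 q [-0.562  0.219  1.834 -0.052  1.079  1.973] op -0.001
[[-0.8073 -0.59   -0.0154]
 [-0.5889  0.807  -0.0443]
 [ 0.0386 -0.0267 -0.9989]]
tip foot [-41.7 -94.1 140.5] F [-0.8  0.5 -0.9] M [ 0.01  0.03 -0.01]
to tip [-36.0, -100.0, 115.0] [-1.7 -7.5 25.6]
```

```bash
python3 -m jog '[{"grip":1,"x":0,"y":-6,"z":12,"rx":0,"ry":0,"rz":0},{"grip":1,"x":0,"y":0,"z":11,"rx":0,"ry":0,"rz":0},{"grip":1,"x":0,"y":0,"z":0,"rx":0,"ry":0,"rz":0},{"grip":1,"x":0,"y":0,"z":0,"rx":0,"ry":0,"rz":0}]' >/dev/null
python3 rel.py -36 -100 112 | tail -2
python3 -m jog '[{"grip":1,"x":0,"y":0,"z":1,"rx":0,"ry":0,"rz":0},{"grip":1,"x":0,"y":0,"z":0,"rx":0,"ry":0,"rz":0}]' >/dev/null
python3 rel.py -36 -100 112 | tail -2
```

```text
tip foot [ -33.1 -101.7  125.9] F [0.6 0.2 0.5] M [0.01 0.04 0.01]
to tip [-36.0, -100.0, 112.0] [ 0.7  3.7 13.8]
tip foot [ -32.5 -102.1  126.3] F [-0.6 -0.2  0.3] M [0.02 0.03 0.03]
to tip [-36.0, -100.0, 112.0] [ 0.9  4.4 14.2]
```

```bash
python3 -m jog '[{"grip":1,"x":0,"y":2,"z":11.5,"rx":0,"ry":0,"rz":0},{"grip":1,"x":0,"y":0,"z":0,"rx":0,"ry":0,"rz":0},{"grip":1,"x":0,"y":0,"z":0,"rx":0,"ry":0,"rz":0}]' >/dev/null
python3 rel.py -36 -100 112 | tail -2
python3 -m jog '[{"grip":1,"x":0,"y":0,"z":1.5,"rx":0,"ry":0,"rz":0},{"grip":1,"x":0,"y":0,"z":0,"rx":0,"ry":0,"rz":0}]' >/dev/null
python3 rel.py -36 -100 112 | tail -2
python3 -m jog '[{"grip":1,"x":0,"y":0,"z":1,"rx":0,"ry":0,"rz":0},{"grip":1,"x":0,"y":0,"z":0,"rx":0,"ry":0,"rz":0}]' >/dev/null
python3 rel.py -36 -100 112 | tail -2
```

```text
tip foot [ -34.9 -100.6  113. ] F [0.1 0.2 0.2] M [ 0.02 -0.02  0.01]
to tip [-36.0, -100.0, 112.0] [0.5 1.2 1. ]
tip foot [ -34.4 -101.   112.3] F [0.2 0.3 0.5] M [ 0.06 -0.03 -0.01]
to tip [-36.0, -100.0, 112.0] [0.6 1.8 0.2]
tip foot [ -34.3 -101.1  111.9] F [-1.4  1.3  4.2] M [0.18 0.26 0.03]
to tip [-36.0, -100.0, 112.0] [ 0.7  1.9 -0.1]
```

```bash
python3 -m jog '[{"grip":1,"x":0,"y":0,"z":0.5,"rx":0,"ry":0,"rz":0},{"grip":1,"x":0,"y":0,"z":0,"rx":0,"ry":0,"rz":0}]' >/dev/null
python3 rel.py -36 -100 112 | tail -2|head -1
python3 -m jog '[{"grip":1,"x":0,"y":0,"z":0.5,"rx":0,"ry":0,"rz":0},{"grip":1,"x":0,"y":0,"z":0,"rx":0,"ry":0,"rz":0}]' >/dev/null
python3 rel.py -36 -100 112 | tail -2|head -1
python3 -m jog '[{"grip":1,"x":0,"y":0,"z":0.5,"rx":0,"ry":0,"rz":0},{"grip":1,"x":0,"y":0,"z":0,"rx":0,"ry":0,"rz":0}]' >/dev/null
python3 rel.py -36 -100 112 | tail -2|head -1
```

```text
tip foot [ -34.3 -101.1  111.5] F [-1.6  1.8  5.6] M [ 0.29  0.3  -0.02]
tip foot [ -34.3 -101.2  111.1] F [-1.7  1.   5.2] M [ 0.25  0.33 -0.03]
tip foot [ -34.3 -101.2  110.6] F [-2.8  1.7  5.4] M [0.23 0.35 0.02]
```

The push test gave only about 5.5 N and the arm followed (tip z 112.0 to 110.6). So the sleeve is not locked: the handle relaxed when I let go. I'll regrip half a turn back to get more travel, tighten harder, and feel how it lets down.

```bash
python3 -m jog '[{"grip":1,"x":0,"y":0,"z":-20,"rx":0,"ry":0,"rz":0},{"grip":0.5,"x":0,"y":0,"z":-40,"rx":0,"ry":0,"rz":-7.1},{"grip":0,"x":0,"y":0,"z":-41,"rx":0,"ry":0,"rz":-7.1},{"grip":0,"x":0,"y":0,"z":-10,"rx":0,"ry":0,"rz":-7.1},{"grip":0,"x":0,"y":0,"z":0,"rx":0,"ry":0,"rz":-7.1},{"grip":0,"x":0,"y":0,"z":0,"rx":0,"ry":0,"rz":-7.1},{"grip":0,"x":0,"y":0,"z":0,"rx":0,"ry":0,"rz":-7.1},{"grip":0,"x":0,"y":0,"z":0,"rx":0,"ry":0,"rz":-7.1}]' 20 >/dev/null
python3 -m jog '[{"grip":0,"x":0,"y":0,"z":0,"rx":0,"ry":0,"rz":-7.1},{"grip":0,"x":0,"y":0,"z":0,"rx":0,"ry":0,"rz":-7.1},{"grip":0,"x":0,"y":0,"z":0,"rx":0,"ry":0,"rz":-7.1},{"grip":0,"x":0,"y":0,"z":0,"rx":0,"ry":0,"rz":-7.1},{"grip":0,"x":0,"y":0,"z":0,"rx":0,"ry":0,"rz":-7.1},{"grip":0,"x":0,"y":0,"z":0,"rx":0,"ry":0,"rz":-7.1},{"grip":0,"x":0,"y":0,"z":0,"rx":0,"ry":0,"rz":-7.1},{"grip":0,"x":0,"y":0,"z":0,"rx":0,"ry":0,"rz":-7.1}]' >/dev/null
python3 -m jog '[{"grip":0,"x":0,"y":0,"z":0,"rx":0,"ry":0,"rz":-7.1},{"grip":0,"x":0,"y":0,"z":0,"rx":0,"ry":0,"rz":-7.1},{"grip":0,"x":0,"y":0,"z":0,"rx":0,"ry":0,"rz":-7.1},{"grip":0,"x":0,"y":0,"z":0,"rx":0,"ry":0,"rz":-7.1},{"grip":0,"x":0,"y":0,"z":0,"rx":0,"ry":0,"rz":-7.1},{"grip":0,"x":0,"y":0,"z":0,"rx":0,"ry":0,"rz":-7.1},{"grip":0,"x":0,"y":0,"z":0,"rx":0,"ry":0,"rz":-7.1},{"grip":0,"x":0,"y":0,"z":0,"rx":0,"ry":0,"rz":-7.1}]' >/dev/null
python3 rel.py 26.5 5 210
python3 -c "
from h import *
t=cam('top');crop(t,240,150,110,110,5,'pics/t21.png')
s=cam('scene');crop(s,250,140,160,130,5,'pics/s21.png')"
```

```text
t 27.55 q [-0.558  0.147  1.764 -0.049  1.207 -0.887] op 0.999
[[ 0.9406  0.3394 -0.003 ]
 [ 0.3388 -0.9394 -0.0522]
 [-0.0205  0.0481 -0.9986]]
tip foot [-34.4 -95.4 219.9] F [ 0.6 -0.2 -0.8] M [ 0.03 -0.03 -0.01]
to tip [26.5, 5.0, 210.0] [ 95.3 -69.3   4.6]
```

View pics/t21.png

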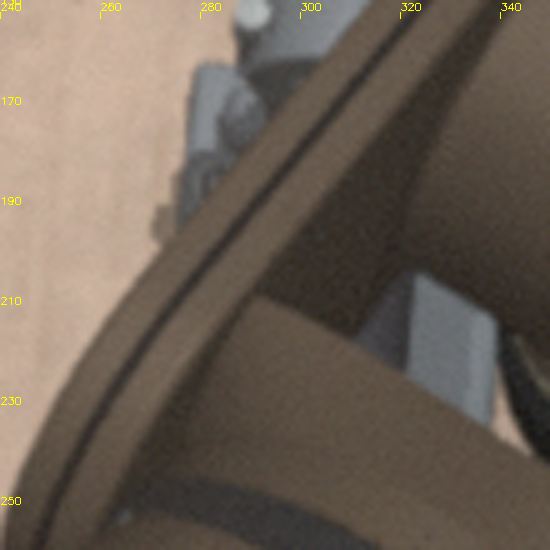

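View pics/s21.png

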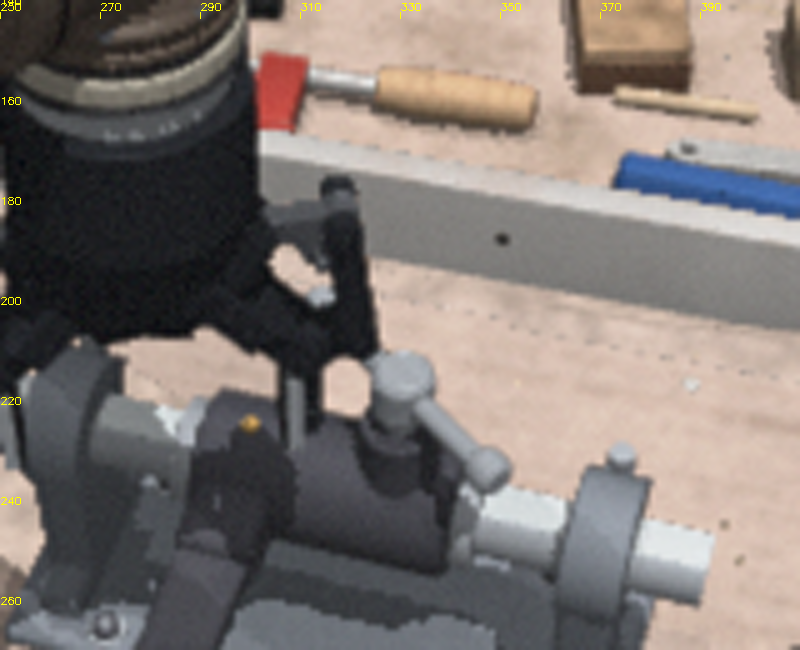

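```bash
python3 -m jog '[{"grip":0,"x":32,"y":-23,"z":0,"rx":0,"ry":0,"rz":0},{"grip":0,"x":32,"y":-23,"z":0,"rx":0,"ry":0,"rz":0},{"grip":0,"x":31,"y":-23,"z":0,"rx":0,"ry":0,"rz":0},{"grip":0,"x":0,"y":0,"z":0,"rx":0,"ry":0,"rz":-7.1},{"grip":0,"x":0,"y":0,"z":0,"rx":0,"ry":0,"rz":-7.1},{"grip":0,"x":0,"y":0,"z":0,"rx":0,"ry":0,"rz":-7.1},{"grip":0,"x":0,"y":0,"z":0,"rx":0,"ry":0,"rz":-7.1},{"grip":0,"x":0,"y":0,"z":0,"rx":0,"ry":0,"rz":-1}]' >/dev/null
python3 -m jog '[{"grip":0,"x":0,"y":0,"z":10,"rx":0,"ry":0,"rz":0},{"grip":0,"x":0,"y":0,"z":0,"rx":0,"ry":0,"rz":0}]' >/dev/null
python3 rel.py 26.5 3.3 155
```

```text
t 28.4833 q [-0.37   0.237  1.691 -0.053  1.201 -1.2  ] op 1.0
[[ 0.6605  0.7508 -0.0058]
 [ 0.7496 -0.6599 -0.0511]
 [-0.0422  0.0294 -0.9987]]
tip foot [ 26.1   4.2 202.9] F [-0.4  0.8  0. ] M [ 0.07 -0.01  0.  ]
to tip [26.5, 3.3, 155.0] [ 1.6 -0.5 47.9]
```

```bash
python3 -m jog '[{"grip":0,"x":1.4,"y":-0.5,"z":18,"rx":0,"ry":0,"rz":0},{"grip":0,"x":0,"y":0,"z":18,"rx":0,"ry":0,"rz":0},{"grip":0,"x":0,"y":0,"z":10,"rx":0,"ry":0,"rz":0},{"grip":0,"x":0,"y":0,"z":0,"rx":0,"ry":0,"rz":0},{"grip":0,"x":0,"y":0,"z":0,"rx":0,"ry":0,"rz":0}]' >/dev/null
python3 rel.py 26.5 3.0 154.5|tail -2
```

```text
tip foot [ 27.    3.  158.4] F [-0.1  0.2 -0.3] M [0.01 0.06 0.01]
to tip [26.5, 3.0, 154.5] [-0.2 -0.5  3.9]
```

```bash
python3 -m jog '[{"grip":0.5,"x":0,"y":0,"z":3.5,"rx":0,"ry":0,"rz":0},{"grip":0.8,"x":0,"y":0,"z":0,"rx":0,"ry":0,"rz":0},{"grip":1,"x":0,"y":0,"z":0,"rx":0,"ry":0,"rz":0},{"grip":1,"x":0,"y":0,"z":0,"rx":0,"ry":0,"rz":0},{"grip":1,"x":0,"y":0,"z":0,"rx":0,"ry":0,"rz":0}]' 20 >/dev/null
python3 m.py
python3 -m jog '[{"grip":1,"x":0,"y":0,"z":0,"rx":0,"ry":0,"rz":0},{"grip":1,"x":0,"y":0,"z":0,"rx":0,"ry":0,"rz":0},{"grip":1,"x":0,"y":0,"z":0.2,"rx":0,"ry":0,"rz":6},{"grip":1,"x":0,"y":0,"z":0.2,"rx":0,"ry":0,"rz":6},{"grip":1,"x":0,"y":0,"z":0.2,"rx":0,"ry":0,"rz":6}]' 110 >/dev/null; python3 m.py
python3 -m jog '[{"grip":1,"x":0,"y":0,"z":0.2,"rx":0,"ry":0,"rz":6},{"grip":1,"x":0,"y":0,"z":0.2,"rx":0,"ry":0,"rz":6},{"grip":1,"x":0,"y":0,"z":0.2,"rx":0,"ry":0,"rz":6}]' >/dev/null; python3 m.py
python3 -m jog '[{"grip":1,"x":0,"y":0,"z":0.2,"rx":0,"ry":0,"rz":6},{"grip":1,"x":0,"y":0,"z":0.2,"rx":0,"ry":0,"rz":6}]' >/dev/null; python3 m.py
python3 -m jog '[{"grip":1,"x":0,"y":0,"z":0.2,"rx":0,"ry":0,"rz":6}]' >/dev/null; python3 m.py
```

```text
t 29.32 q6 -1.201 Mz [-0.044] F [-2.1 -2.6  2. ]
t 29.73 q6 -0.883 Mz [0.336] F [-4.  -2.1  6.4]
t 29.98 q6 -0.57 Mz [0.553] F [-5.7 -1.7  6.7]
t 30.15 q6 -0.361 Mz [0.695] F [-6.3 -1.7  8.4]
t 30.23 q6 -0.256 Mz [0.764] F [-7.  -1.7  8.8]
```

```bash
python3 -m jog '[{"grip":1,"x":0,"y":0,"z":0.1,"rx":0,"ry":0,"rz":6},{"grip":1,"x":0,"y":0,"z":0.1,"rx":0,"ry":0,"rz":6}]' >/dev/null; python3 m.py
python3 -m jog '[{"grip":1,"x":0,"y":0,"z":0.1,"rx":0,"ry":0,"rz":6},{"grip":1,"x":0,"y":0,"z":0.1,"rx":0,"ry":0,"rz":6}]' >/dev/null; python3 m.py
python3 -m jog '[{"grip":1,"x":0,"y":0,"z":0,"rx":0,"ry":0,"rz":0}]' >/dev/null; python3 m.py
python3 -c "
from h import *
s=cam('scene');crop(s,250,140,160,130,5,'pics/s22.png')"
```

```text
t 30.4 q6 -0.048 Mz [1.046] F [-7.4 -1.   8.7]
t 30.57 q6 0.161 Mz [1.28] F [-8.  -0.4  9.2]
t 30.65 q6 0.159 Mz [1.155] F [-8.2 -0.8  9.3]
```

View pics/s22.png

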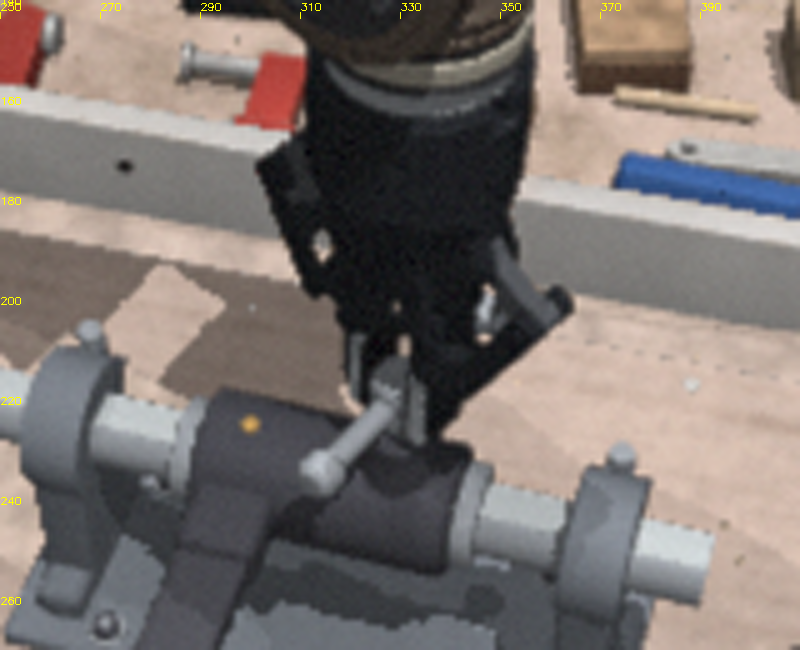

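```bash
python3 -m jog '[{"grip":1,"x":0,"y":0,"z":0,"rx":0,"ry":0,"rz":-2}]' >/dev/null; python3 m.py
python3 -m jog '[{"grip":1,"x":0,"y":0,"z":0,"rx":0,"ry":0,"rz":-2}]' >/dev/null; python3 m.py
python3 -m jog '[{"grip":1,"x":0,"y":0,"z":0,"rx":0,"ry":0,"rz":-4}]' >/dev/null; python3 m.py
python3 -m jog '[{"grip":1,"x":0,"y":0,"z":-0.2,"rx":0,"ry":0,"rz":-4}]' >/dev/null; python3 m.py
python3 -m jog '[{"grip":1,"x":0,"y":0,"z":0,"rx":0,"ry":0,"rz":0}]' >/dev/null; python3 m.py
```

```text
t 30.78 q6 0.121 Mz [0.942] F [-8.1 -1.3  9.2]
t 30.87 q6 0.085 Mz [0.873] F [-8.  -1.   9.2]
t 30.95 q6 0.015 Mz [0.854] F [-7.7 -0.9  9.4]
t 31.03 q6 -0.056 Mz [0.725] F [-5.8 -1.9  7.7]
t 31.12 q6 -0.055 Mz [0.899] F [-6.8 -1.   8.5]
```

```bash
python3 -m jog '[{"grip":1,"x":0,"y":0,"z":-0.2,"rx":0,"ry":0,"rz":-6},{"grip":1,"x":0,"y":0,"z":-0.2,"rx":0,"ry":0,"rz":-6},{"grip":1,"x":0,"y":0,"z":-0.2,"rx":0,"ry":0,"rz":-6},{"grip":1,"x":0,"y":0,"z":-0.2,"rx":0,"ry":0,"rz":-6},{"grip":1,"x":0,"y":0,"z":-0.2,"rx":0,"ry":0,"rz":-6},{"grip":1,"x":0,"y":0,"z":-0.2,"rx":0,"ry":0,"rz":-6},{"grip":1,"x":0,"y":0,"z":-0.2,"rx":0,"ry":0,"rz":-5}]' >/dev/null; python3 m.py
python3 -m jog '[{"grip":1,"x":0,"y":0,"z":0,"rx":0,"ry":0,"rz":-4},{"grip":1,"x":0,"y":0,"z":0,"rx":0,"ry":0,"rz":-2},{"grip":1,"x":0,"y":0,"z":0,"rx":0,"ry":0,"rz":-1}]' >/dev/null; python3 m.py
python3 -m jog '[{"grip":1,"x":0,"y":0,"z":0,"rx":0,"ry":0,"rz":-0.5},{"grip":1,"x":0,"y":0,"z":0,"rx":0,"ry":0,"rz":-0.3}]' >/dev/null; python3 m.py
python3 -m jog '[{"grip":1,"x":0,"y":0,"z":0,"rx":0,"ry":0,"rz":-0.2}]' >/dev/null; python3 m.py
```

```text
t 31.7 q6 -0.77 Mz [0.15] F [-3.6 -1.7  4.5]
t 31.95 q6 -0.889 Mz [0.061] F [-4.  -0.6  6.2]
t 32.12 q6 -0.901 Mz [0.095] F [-3.5 -1.2  5.8]
t 32.2 q6 -0.905 Mz [0.059] F [-3.4 -1.3  5.9]
```

```bash
python3 -m jog '[{"grip":1,"x":0,"y":0,"z":0,"rx":0,"ry":0,"rz":-1},{"grip":1,"x":0,"y":0,"z":0,"rx":0,"ry":0,"rz":-0.7},{"grip":1,"x":0,"y":0,"z":0,"rx":0,"ry":0,"rz":-0.5},{"grip":1,"x":0,"y":0,"z":0,"rx":0,"ry":0,"rz":-0.3}]' >/dev/null; python3 m.py
python3 -m jog '[{"grip":1,"x":0,"y":0,"z":0,"rx":0,"ry":0,"rz":-0.2}]' >/dev/null; python3 m.py
python3 -m jog '[{"grip":1,"x":0,"y":0,"z":0,"rx":0,"ry":0,"rz":-0.1}]' >/dev/null; python3 m.py
```

```text
t 32.53 q6 -0.948 Mz [0.004] F [-3.1 -1.   4.7]
t 32.62 q6 -0.952 Mz [0.094] F [-3.7 -0.9  4.9]
t 32.7 q6 -0.953 Mz [0.06] F [-3.6 -0.2  4.9]
```

```bash
python3 -m jog '[{"grip":1,"x":0,"y":0,"z":0,"rx":0,"ry":0,"rz":-0.9},{"grip":1,"x":0,"y":0,"z":0,"rx":0,"ry":0,"rz":-0.7},{"grip":1,"x":0,"y":0,"z":0,"rx":0,"ry":0,"rz":-0.5},{"grip":1,"x":0,"y":0,"z":0,"rx":0,"ry":0,"rz":-0.3},{"grip":1,"x":0,"y":0,"z":0,"rx":0,"ry":0,"rz":-0.2}]' >/dev/null; python3 m.py
python3 -m jog '[{"grip":1,"x":0,"y":0,"z":0,"rx":0,"ry":0,"rz":-0.1}]' >/dev/null; python3 m.py
python3 -c "
from h import *
s=cam('scene');crop(s,290,180,90,75,8,'pics/s23.png')"
```

```text
t 33.12 q6 -0.999 Mz [-0.041] F [-3.3  0.   5.9]
t 33.2 q6 -1.0 Mz [0.026] F [-3.6 -1.1  4.7]
```

View pics/s23.png

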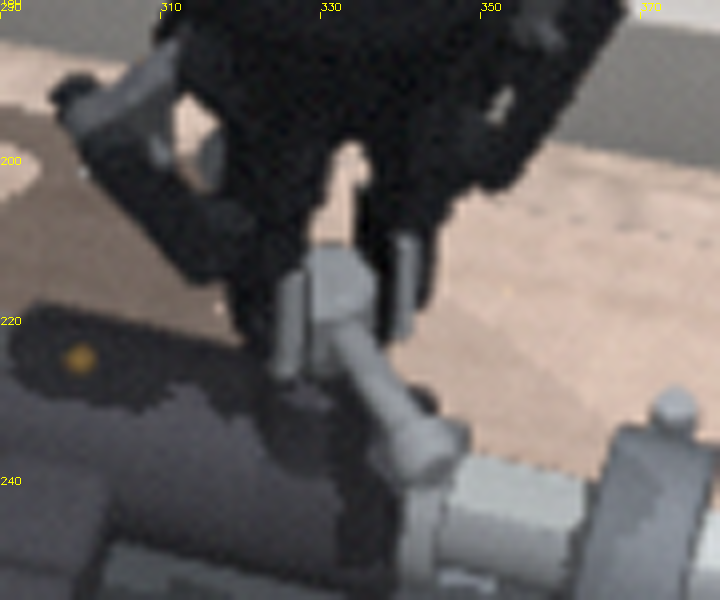

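```bash
python3 -m jog '[{"grip":1,"x":0,"y":0,"z":0,"rx":0,"ry":0,"rz":0},{"grip":0.72,"x":0,"y":0,"z":0,"rx":0,"ry":0,"rz":0},{"grip":0.5,"x":0,"y":0,"z":0,"rx":0,"ry":0,"rz":0},{"grip":0,"x":0,"y":0,"z":0,"rx":0,"ry":0,"rz":0},{"grip":0,"x":0,"y":0,"z":0,"rx":0,"ry":0,"rz":0},{"grip":0,"x":0,"y":0,"z":0,"rx":0,"ry":0,"rz":0}]' 20 >/dev/null; python3 m.py
python3 -c "
from h import *
s=cam('scene');crop(s,290,180,90,75,8,'pics/s24.png')"
```

```text
t 33.75 q6 -1.0 Mz [0.05] F [ 0.1  0.6 -1.3]
```

View pics/s24.png

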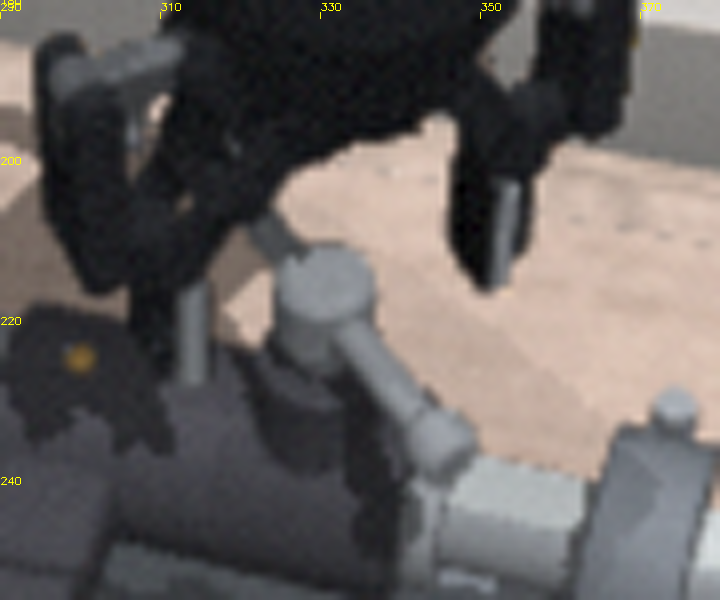

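Only about 2–3 px of spring-back this time: the T-bar end went from (342.5,236) to (345,234.7). Now I'll retreat and check.

```bash
python3 -m jog '[{"grip":0,"x":0,"y":0,"z":-15,"rx":0,"ry":0,"rz":0},{"grip":0,"x":0,"y":0,"z":-30,"rx":0,"ry":0,"rz":0},{"grip":0,"x":0,"y":0,"z":-38,"rx":0,"ry":0,"rz":0},{"grip":0,"x":0,"y":0,"z":-38,"rx":0,"ry":0,"rz":0},{"grip":0,"x":-15,"y":30,"z":-20,"rx":0,"ry":0,"rz":0},{"grip":0,"x":-25,"y":30,"z":0,"rx":0,"ry":0,"rz":0},{"grip":0,"x":-30,"y":25,"z":0,"rx":0,"ry":0,"rz":0},{"grip":0,"x":-30,"y":20,"z":0,"rx":0,"ry":0,"rz":0}]'
python3 rel.py 26 3 157 
python3 -m jog '[{"grip":0,"x":-34,"y":0,"z":0,"rx":0,"ry":0,"rz":0},{"grip":0,"x":-34,"y":0,"z":0,"rx":0,"ry":0,"rz":0},{"grip":0,"x":-30,"y":0,"z":0,"rx":0,"ry":0,"rz":0},{"grip":0,"x":0,"y":0,"z":0,"rx":0,"ry":0,"rz":0}]'
python3 -c "
from h import *
t=cam('top');crop(t,220,120,190,150,4,'pics/t25.png')
s=cam('scene');crop(s,220,180,190,150,4,'pics/s25.png')"
```

```text
time: 34.47
eef_pos: [0.6119, -0.2781, 0.4771]
tcp_rot: [0.947, 0.321, -0.009, 0.025]
contact_force: [0.4, -0.5, -0.2]
opening: 0.997
t 34.4667 q [-0.572  0.233  1.51  -0.046  1.371 -1.217] op 0.997
[[ 0.7939  0.608  -0.0012]
 [ 0.6071 -0.7928 -0.0532]
 [-0.0333  0.0415 -0.9986]]
tip foot [  19.8 -135.9  304.3] F [ 0.4 -0.5 -0.2] M [0.04 0.02 0.03]
to tip [26.0, 3.0, 157.0] [  99.6 -107.7  139.7]
time: 34.8
eef_pos: [0.531, -0.3391, 0.4798]
tcp_rot: [0.948, 0.318, -0.011, 0.025]
contact_force: [0.6, 0.0, 0.1]
opening: 1.002
```

View pics/t25.png

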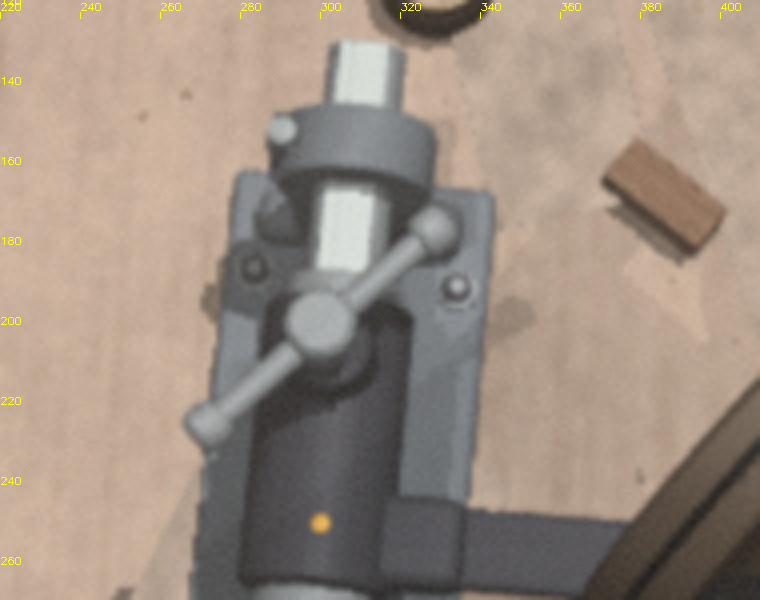

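View pics/s25.png

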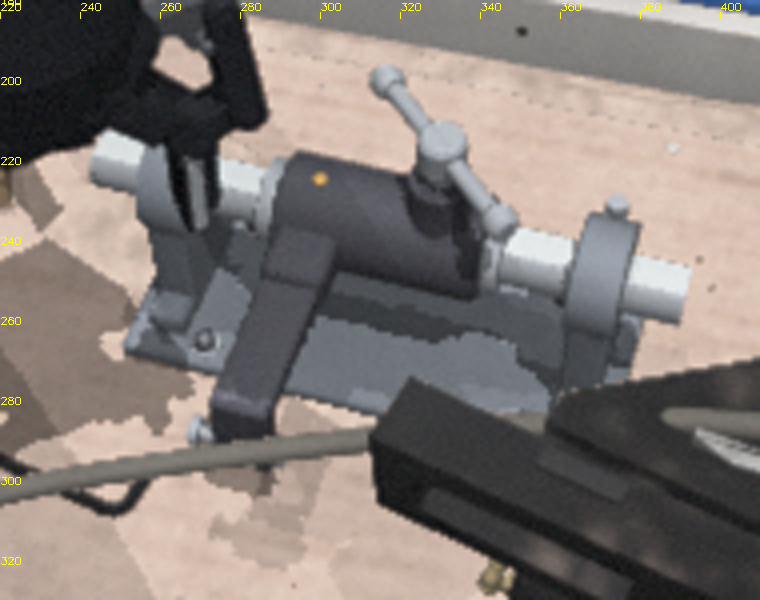

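```bash
python3 hub.py 300 200.75 330.6 214; python3 -c "
from plant import *
print(get_state()['time'],get_state()['contact_force']); print(sign_off())"
```

```text
[ 0.6259 -0.1495  0.1779] [26.8  2.4 77.9] 3.3452687469605147 ang -0.03079898703369086
top only [24.   1.2 83. ] ang -0.014456824083495426
35.0 [0.0294563  0.51564648 0.69724056]
the job is handed in; nothing more can be done
None
```

I handed the job in at 35.0 s, but I could not confirm that the sleeve is locked. The handle springs back each time it is let go.

- **Sleeve:** I swung the arm down until the screw faced the flat. The flat measured about -0.05 rad (±0.03). The sleeve measured -0.05 rad after the swing and -0.03 to -0.01 rad at the end. A push test I did part-way moved it by about 0.01 rad. The screw went well past the 0.4 rad where it would have met the round, so it is on the flat.
- **Tightening:** I gripped the T-handle's hub and turned it clockwise three times, reaching about 0.7, 0.5 and 1.3 N m. "Tight" is about 0.3 to 0.45 N m.
- **Spring-back, which did not match "stays where left":**
    - After the first release the handle sprang back about 46°.
    - After the second it sprang back about 11°. A push on the arm then moved it at about 5.5 N, so the sleeve was not locked.
    - The third time I eased off slowly until the torque on the gripper read near zero. By the pictures it sprang back only about 5°. It came to rest about 6° tighter than after the first release.
- **Final state:** The screw is bearing on the flat with only the preload its own friction can hold. I did not repeat the push test after the last tightening, to avoid moving the sleeve. The gripper was open and clear, and the force readings were within noise.

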